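# Press-bond a stack of aluminium strips

### The arm

A 7-joint arm with a two-finger parallel gripper is mounted at the origin on the work surface. World frame = base frame: x ahead of the robot, y to its left, z up, the work surface at z = 0. Lengths are in m, angles in rad, forces in N, time in s.
With the tool pointing down it reaches from about 0.4 to 0.85 m from the base axis. Payload 4.5 kg.
Tool frame: the origin (TCP) lies on the centre line of the jaws, within the pads' length; the fingertips stand 14 mm ahead of it and the grasp point (between the pads) lies 5 mm behind it; y points along the fingers, z is the direction in which the jaws open and shut, and the axes are right-handed (so a half turn about y gives the same grasp; the last joint's range is limited). The gripper opens to 88 mm and grips with 3 to 60 N. Pads are 18 mm wide; open, the fingers measure 123 mm over their backs; the gripper's body (75 mm by 187 mm) begins 45 mm behind the grasp point.
Start: joints at [1.304, 0.689, -0.195, 1.565, 0.157, 0.902, -0.215], TCP at [0.185, -0.597, 0.253] pointing down, gripper open.
Joint ranges: [-3.01, 3.01], [-0.46, 2.08], [-1.47, 1.51], [0.13, 2.56], [-1, 4.14], [0.04, 2.09], [-2.66, 2.66]. Speed limits (rad/s): [2.57, 2.57, 3.14, 3.14, 3.14, 3.14, 3.14].

### API

Orientations are given as a unit quaternion [x, y, z, w].
In Python, from plant import get_state, imaging, job gives the robot as it stands.
- The arm moves only by the tool send_rows, never from a script. Its argument "motion" is a list that holds one entry, the list of rows, each a list of 7 numbers: the turn, a rotation vector about the tool's x, y, z scaled (see below), then the shift along the tool's x, y, z scaled (see below), then the gripper's target within -1 to 1 (shut at 1, half-way at 0, fully open at -1). In form: [[[rx, ry, rz, tx, ty, tz, gripper], ...]]. A call has exactly 5 rows; each row shifts and turns the commanded pose from where the row before left it, along the tool's axes as they then stand; what a row does not reach is not made up. The controller multiplies each number of a shift by 0.02 m and each number of a turn by 0.08 rad. A row lasts 1/12 s, in which the tool goes at most 41.7 mm and 7.16 degrees, less where a joint would pass 70% of its speed; a pose out of reach is approached as far as the arm can. A call with a number of a shift or a turn outside -1 to 1 is refused whole. A call with a gripper value outside its range is refused whole. The fingers move at their own pace and stop on an object; "force" is the grip in N (left out, the last holds). Time passes only in rows, so rows that do not move let the fingers close, or fill a call up. It gives the time, the measured TCP pose, the force and the opening at its end, in the units of the state.
- get_state(): the state, without advancing time (a new reading comes with each control period).
- imaging.snapshot(name): name is "scene" or "top" or "wrist"; returns a dict with "img" (480x640x3 uint8, red, green, blue), "camera_matrix" (3x3 intrinsics, pixels), "R" (3x3) and "t" (3): a world point X has camera coordinates R X + t; the wrist camera has in their place "hand_eye" (4x4, takes a point from camera to tool coordinates, whose origin is the TCP and whose axes are the tool frame's). Camera axes: x right, y down, z forward; pixel columns grow to the right and rows downward; lengths in m; the calibration is good to about 2 mm. A picture is of the moment at which its call begins: read the wrist's pose just before it. There is no depth.
- job.finish_job(): hands the job in, once; it reports no verdict.
The state is a dict: "clock": time; "q": joint angles; "qd": joint speeds; "joint_torque": joint torques, N m; "tool_pos": TCP position; "eef_rot": TCP orientation; "contact_force": force on the tool from outside, world axes, zero at the start; "moment": the same for the moment, N m; "opening": opening from 0.0 (shut) to 1.0 (fully open).
Only numpy, scipy, OpenCV 4.12 (cv2) and the standard library are available. Lean on these libraries where they do the work, as an engineer would, in place of code of your own. Each camera call takes 0.05 s, during which the arm holds its last target.

### The job

Stack all the glued aluminium strips squarely on the middle of the press's tray, lay the blue plate squarely on top, and slide the tray fully home under the screw. Wind the handwheel down until the foot just touches the stack, turn the gauge's bezel so that its red zero mark stands at the pointer, then wind on exactly a quarter turn more (pointer at the green mark) and leave it clamped. The glue spreader must end up in the red bin; leave everything else alone.

Things in the scene. Friction and masses are not known exactly. Their poses are not given: they have to be found in the camera images.
- strip1_center (a point): centre of an aluminium strip 120 (its x) x 40 (its y) x 16 mm (z), pale glue film on top, lying flat on the bench at the start; loose, about 0.2 kg. There are one to three strips in a run; an absent one reads None.
- strip2_center (a point): centre of an aluminium strip 120 (its x) x 40 (its y) x 16 mm (z), pale glue film on top, lying flat on the bench at the start; loose, about 0.2 kg. There are one to three strips in a run; an absent one reads None.
- strip3_center (a point): centre of an aluminium strip 120 (its x) x 40 (its y) x 16 mm (z), pale glue film on top, lying flat on the bench at the start; loose, about 0.2 kg. There are one to three strips in a run; an absent one reads None.
- cap_center (a point): centre of the blue painted pressing plate with a white spot, 120 (x) x 40 (y) x 16 mm (z), lying flat, loose, 0.22 kg; it goes on top of the strips
- spreader_grip (a point): glue spreader, 130 mm long along its x: orange handle 26 mm wide (y) and 18 mm high, white blade 40 mm wide at its +x end, lying flat, loose. This point: mid-height of the handle (9 mm up), 10 mm from the middle towards the handle end
- bin: loose open red plastic bin, outside 110 (x) x 180 (y) x 55 mm high, walls 4 mm; origin under its centre on the bench
- tray_center (a point): top surface of the press's sliding tray, at the middle of the black pad where the stack belongs (27 mm above the bench). Tray plate 146 (x) x 70 mm (y); yellow end stops 12 mm high, inside faces 66 mm either side of this point along x; open along y. Strips lie with their length along this x. Its axes are those of the press: the tray slides along y, and +y is the way in, under the screw; that is also the side of the press column
- tray_post (a point): middle of the grippable part of the black upright post that moves the tray, 18 mm diameter, top 25 mm above this point, free down to 33 mm below it; 110 mm on the -y side of the tray's centre and fixed to it
- tray (a joint): how far the tray is out, m: 0 = fully home against its stop, with its centre straight under the screw; 0.20 = fully out. Stays where left; about 3 N to slide
- wheel (a joint): press handwheel, rad, grows clockwise seen from above, which winds the foot down 24 mm a turn. At 0 the crank points along the press's +x and the foot's face is 108 mm above the bench. Starts between 0 and 0.8, range -0.4 to 16. Stays where left (friction 0.15 N m, more by 0.015 N m per mm of spring squeeze). The wheel does not rise or fall: rim 60 mm radius, top 212 mm above the bench, screw axis vertical through the press origin
- crank_grip (a point): red crank handle standing up from the wheel, 22 mm diameter, 46 mm tall (214 to 260 mm above the bench), 47 mm from the screw axis; it spins freely on its own pin, so the hand need not turn with it. This point: on its axis, 242 mm above the bench
- foot_pad (a point): centre of the underside (36 mm diameter) of the press foot, on the screw axis
- press: fixed green C-frame screw press; origin on the bench straight below the screw axis, x and y level, column on its +y side; base plate 150 x 330 mm, 15 mm thick, with two 15 mm high guide rails for the tray reaching 260 mm to the -y side; head 152 to 188 mm up, 60 mm wide, from 35 mm on the -y side of the screw axis to the column; column 70 x 80 mm centred 160 mm on +y
- bezel_center (a point): dial gauge on top of the press column, facing up, 150 mm on the press's +y side of the screw axis: middle of the steel bezel ring, 56 mm diameter, 28 mm tall (214 to 242 mm above the bench), this point 228 mm up. Grip the ring across and turn it: the white face turns with it. Friction 0.03 N m, stays where left, turns several turns either way
- bezel_zero (a point): the red zero mark on the gauge face, 20 mm from the gauge centre; turns with the bezel
- bezel_quarter (a point): the green quarter-turn mark on the gauge face, 20 mm from its centre and 90 degrees clockwise of the zero mark; turns with the bezel
- pointer_tip (a point): tip of the gauge's black pointer, 20 mm from the gauge centre; the pointer is driven by the handwheel, one turn for one turn, the same way round (both point along the press's +x at wheel 0)
- foot (a joint): how far the sprung foot is squeezed up into the screw, m: 0 when hanging free, range to 0.016; it starts to rise when the foot touches the stack, then 6 mm per quarter turn of the wheel; spring 4 N per mm
- offcut: bystander: square steel tube offcut, 90 x 46 x 46 mm
- spraycan: bystander: grey spray can, 60 mm diameter, 190 mm tall
- hammer: bystander: hammer lying down
- screwdriver: bystander: screwdriver lying down
- tape: bystander: yellow tape roll, 70 mm across, 25 mm high
- jar: bystander: amber jar, 70 mm diameter, 90 mm tall
Not all that is in view belongs to the job. Leave any purple, turquoise or yellow look-alike of the part that bears spreader_grip alone.

How it is judged:
On the way, in this order (a step that is already met when the one before it is completed fails the run):
1. all strips stacked squarely on the tray (horizontal distance between each of strip1_center, strip2_center, strip3_center and tray_center below 0.013 m and angle between the x axis of each of strip1_center, strip2_center, strip3_center and the x axis of tray_center, either way round below 0.14 rad and angle between each of strip1_center, strip2_center, strip3_center's own z axis and vertical below 0.1 rad and z of strip1_center in the frame of tray_center between 0.004 and 0.066 m and z of strip2_center in the frame of tray_center between 0.004 and 0.066 m and z of strip3_center in the frame of tray_center between 0.004 and 0.066 m), for 0.2 s.
2. the blue plate squarely on top of them (all of step 1 and horizontal distance between cap_center and tray_center below 0.013 m and angle between the x axis of cap_center and the x axis of tray_center, either way round below 0.14 rad and angle between cap_center's own z axis and vertical below 0.1 rad and z of cap_center in the frame of tray_center between 0.004 and 0.066 m and z of cap_center in the frame of strip1_center above 0.012 m and z of cap_center in the frame of strip2_center above 0.012 m and z of cap_center in the frame of strip3_center above 0.012 m), for 0.2 s.
3. the tray fully home with the stack on it (all of step 2 and value of joint tray below 0.005 m), for 0.2 s.
4. the foot just touching the stack (squeezed less than 2.5 mm) and the zero mark within 4 mm of the pointer tip (all of step 3 and value of joint foot between 0.0002 and 0.0025 m and distance between pointer_tip and bezel_zero below 0.004 m), for 0.3 s.
5. a quarter turn more: pointer at the green mark, foot squeezed about 6 mm (all of step 3 and value of joint foot between 0.0043 and 0.0088 m and distance between pointer_tip and bezel_quarter below 0.006 m), for 0.3 s.
At the end, for the whole second after the job is handed in: Strips and blue plate stacked on the tray (within 13 mm and 8 degrees of its middle, flat, blue on top), tray within 5 mm of home, foot squeezed 4.3 to 8.8 mm, pointer tip within 6 mm of the green mark, wheel still, spreader in the upright red bin (all of step 5 and x of spreader_grip in the frame of bin between -0.051 and 0.051 m and y of spreader_grip in the frame of bin between -0.086 and 0.086 m and z of spreader_grip in the frame of bin below 0.06 m and angle between bin's own z axis and vertical below 0.15 rad and velocity of joint wheel below 0.05 rad/s); the robot touches nothing.
It fails at once if the press over-wound: foot squeezed more than 11 mm (value of joint foot above 0.011 m).
It fails at once if a bystander moved by more than 50 mm or the can or jar knocked over (distance of any of offcut, spraycan, hammer, screwdriver, tape, jar from where it was at the start of the episode above 0.05 m or angle between any of spraycan, jar's own z axis and vertical above 0.5 rad).
Of strip1, strip2, strip3 only 1 to 3 are there at a start; the rules pass over those that are not, and their reading is None.
At some moment in a run one of spreader, bin may be knocked a few centimetres aside while the robot is not near it.
Once in a run the grip may slacken for a moment while it holds something.
It also fails if it takes over 208 s, if anything falls off the work surface, if the arm or the gripper's body presses on something with over 40 N, if the wrist force passes 120 N, or if a joint passes its speed limit or range.

## Working session

There is one attempt and no reset: what is moved stays moved. The work goes in short steps, Python scripts to look and compute and a tool call to move; the robot and the scene stay as the last step left them, time stands still between calls to the robot, and variables do not carry over. Pictures are saved under pics/ and viewed, and the job is handed in when it is done.

Besides the shell and the picture viewer there is one more tool, called after ">>>" as name(argument=value, ...), one argument or row to a line, values as JSON. send_rows: Moves the arm, as the interface text tells. Its arguments: {"type":"object","properties":{"motion":{"type":"array"},"force":{"type":"number"}},"required":["motion"]}

```bash
ls; mkdir -p pics; cat > h.py <<'E'
import numpy as np,cv2
from scipy.spatial.transform import Rotation as Rn
from plant import get_state, imaging, job
def snap(n,f=None):
    s=get_state(); d=imaging.snapshot(n); d['state']=s
    if n=='wrist':
        T=np.eye(4);T[:3,:3]=Rn.from_quat(s['eef_rot']).as_matrix();T[:3,3]=s['tool_pos']
        C=T@np.array(d['hand_eye']); d['R']=C[:3,:3].T; d['t']=-C[:3,:3].T@C[:3,3]
    d['R']=np.array(d['R']);d['t']=np.array(d['t']);d['K']=np.array(d['camera_matrix'])
    if f: cv2.imwrite('pics/'+f,cv2.cvtColor(d['img'],cv2.COLOR_RGB2BGR))
    return d
def px2w(d,u,v,z):
    r=d['R'].T@np.linalg.solve(d['K'],[u,v,1.]); c=-d['R'].T@d['t']
    return c+r*(z-c[2])/r[2]
def w2px(d,X):
    p=d['K']@(d['R']@np.array(X)+d['t']); return p[:2]/p[2]
E
python3 - <<'E'
from h import *
s=get_state()
for k in s: print(k,np.round(s[k],4))
print(Rn.from_quat(s['eef_rot']).as_matrix().round(3))
for n in ['scene','top','wrist']:
    d=snap(n,n+'0.png'); print(n,d['K'].round(1).tolist(),(-d['R'].T@d['t']).round(3),d['R'].round(3).tolist())
E
```

```text
pics
clock 0.0
q [ 1.3038  0.69   -0.1945  1.5663  0.1573  0.9025 -0.2151]
qd [ 0.0005  0.0008 -0.0003 -0.001  -0.0002  0.     -0.0021]
joint_torque [ 1.00000e-04 -5.27565e+01 -1.26660e+00 -1.53431e+01 -5.26000e-02
  6.40000e-03  1.00000e-04]
tool_pos [ 0.185  -0.5964  0.2519]
eef_rot [-0.1061  0.6997 -0.6985  0.1058]
contact_force [-0.2862  0.0838 -0.3635]
moment [ 0.0018 -0.0515 -0.0016]
opening 0.9984
[[-0.955 -0.001  0.296]
 [-0.296  0.002 -0.955]
 [ 0.    -1.    -0.002]]
scene [[548.3, 0.0, 320.7], [0.0, 548.3, 233.7], [0.0, 0.0, 1.0]] [1.625 0.009 1.028] [[0.028, 0.999, -0.025], [0.6, -0.036, -0.799], [-0.8, 0.007, -0.6]]
top [[483.9, 0.0, 317.6], [0.0, 483.9, 244.9], [0.0, 0.0, 1.0]] [0.406 0.007 1.424] [[0.014, -1.0, -0.019], [-0.997, -0.013, -0.072], [0.071, 0.02, -0.997]]
wrist [[424.7, 0.0, 321.4], [0.0, 424.7, 234.3], [0.0, 0.0, 1.0]] [ 0.261 -0.573  0.384] [[0.297, -0.955, -0.002], [-0.91, -0.283, 0.304], [-0.291, -0.089, -0.953]]
```

View pics/scene0.png

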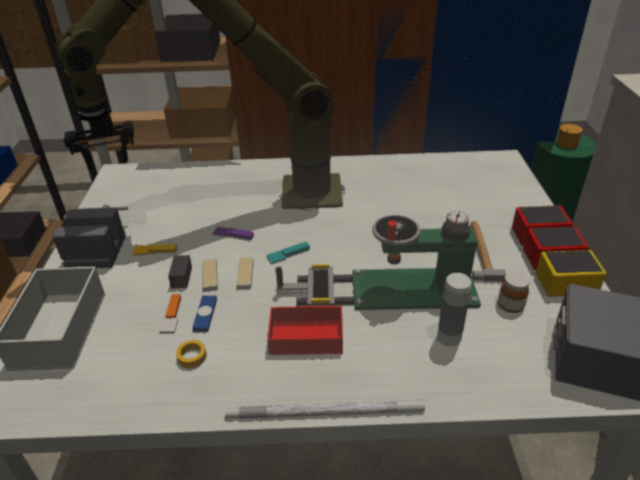

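View pics/top0.png

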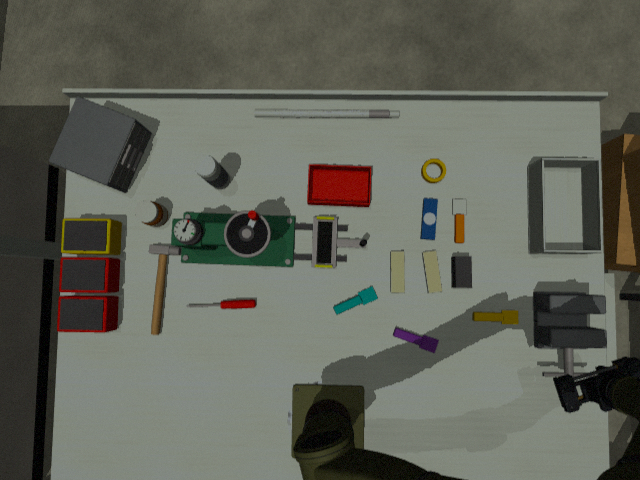

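View pics/wrist0.png

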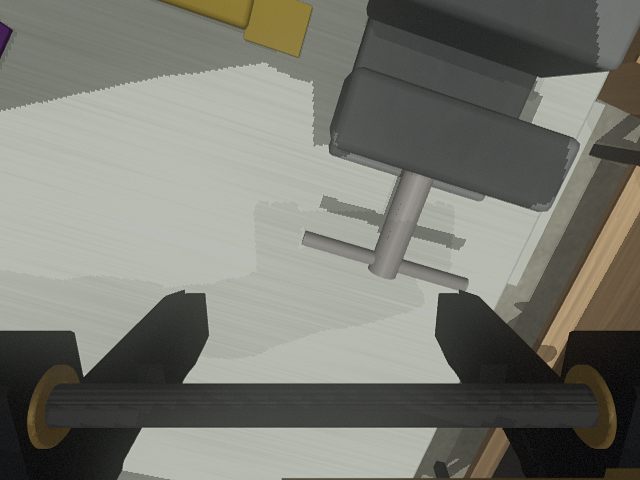

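```bash
python3 - <<'E'
import cv2
a=cv2.imread('pics/top0.png')
cv2.imwrite('pics/c1.png',cv2.resize(a[150:370,300:560],None,fx=3,fy=2.7,interpolation=cv2.INTER_CUBIC)[:600,:800])
cv2.imwrite('pics/c2.png',cv2.resize(a[190:290,160:380],None,fx=3.6,fy=3.6,interpolation=cv2.INTER_CUBIC))
E
```

```text
(no output)
```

View pics/c1.png

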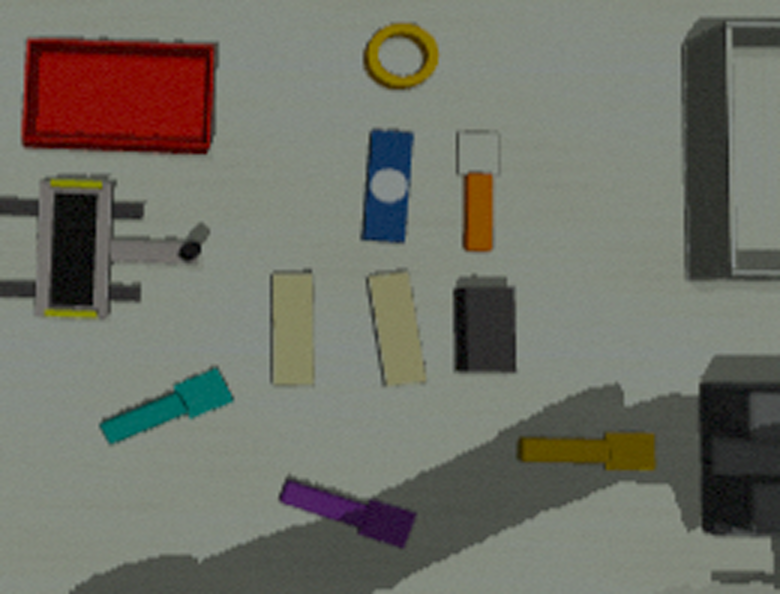

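View pics/c2.png

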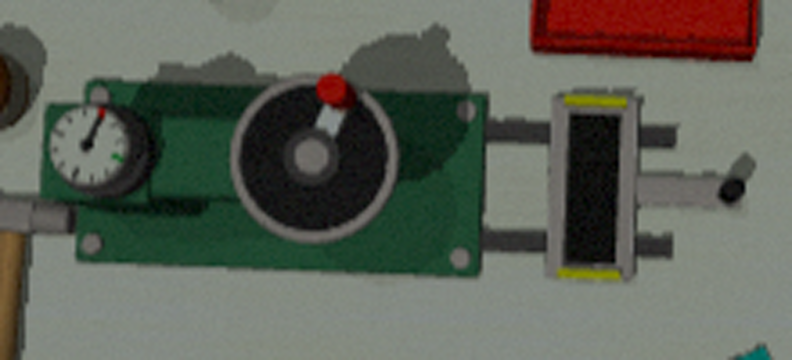

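```bash
cat >> h.py <<'E'
def seg(d,mask,z,roi=None,show=True):
    m=mask.astype(np.uint8)
    if roi: 
        mm=np.zeros_like(m);x0,y0,x1,y1=roi;mm[y0:y1,x0:x1]=m[y0:y1,x0:x1];m=mm
    n,l,st,c=cv2.connectedComponentsWithStats(m)
    out=[]
    for i in range(1,n):
        if st[i,4]<60: continue
        cs,_=cv2.findContours((l==i).astype(np.uint8),cv2.RETR_EXTERNAL,cv2.CHAIN_APPROX_NONE)
        w=np.array([px2w(d,u,v,z)[:2] for u,v in cs[0][:,0,:]])
        r=cv2.minAreaRect((w*1000).astype(np.float32))
        b=cv2.boxPoints(r); e=b[1]-b[0]; f=b[2]-b[1]
        L=e if np.hypot(*e)>np.hypot(*f) else f
        print(c[i].round(1),'area',st[i,4],'ctr mm',np.round(r[0],1),'size',np.round(r[1],1),'long axis deg',round(np.degrees(np.arctan2(L[1],L[0]))%180,1))
        out.append(r)
    return out
E
python3 - <<'E'
from h import *
d=snap('top')
im=cv2.cvtColor(d['img'],cv2.COLOR_RGB2HSV).astype(int);H,S,V=im[...,0],im[...,1],im[...,2]
print('strip');seg(d,(H>15)&(H<40)&(S>45)&(S<140)&(V>100),.016,(380,240,450,300))
print('cap');seg(d,((H>100)&(H<125)&(S>120)),.016,(410,180,450,250))
print('orange');seg(d,((H>5)&(H<18)&(S>150)),.018,(440,180,480,260))
print('bin');seg(d,((H<5)|(H>175))&(S>150),.055,(290,150,390,215))
print('yellow');seg(d,((H>20)&(H<35)&(S>150)),.039,(300,200,350,280))
print('pad');seg(d,(V<45),.027,(305,210,345,275))
print('post');seg(d,(V<45),.1,(350,230,375,255))
print('redknob');seg(d,((H<5)|(H>175))&(S>150),.26,(240,200,275,230))
for p in [(398,271),(432,271),(429,205),(325,240)]: print(im[p[1],p[0]])
E
```

```text
strip
[397.1 271.5] area 542 ctr mm [ 432.9 -198. ] size [119.   37.5] long axis deg 0.2
[432.2 271.3] area 538 ctr mm [ 434.7 -298.1] size [118.8  38.1] long axis deg 8.1
cap
[429.8 206. ] area 200 ctr mm [ 621.  -291.6] size [39.3 53.7] long axis deg 175.8
[428.  230.6] area 213 ctr mm [ 556.  -286.9] size [39.2 53.3] long axis deg 175.9
orange
[459.1 227.8] area 212 ctr mm [ 561.4 -375.7] size [23.2 82.1] long axis deg 179.6
bin
[339.  185.2] area 2488 ctr mm [676.7 -24.5] size [179.4 116.1] long axis deg 88.2
yellow
pad
[324. 242.] area 575 ctr mm [515.1  15.9] size [116.2  40.5] long axis deg 0.7
post
redknob
[252.7 215.2] area 82 ctr mm [560.4 188.9] size [19.6 26.9] long axis deg 90.7
[ 29  73 132]
[ 28  72 131]
[106 212  90]
[30 17 15]
```

```bash
python3 - <<'E'
from h import *
d=snap('top')
p=lambda c,z:px2w(d,c[0]/3.6+160-.36,c[1]/3.6+190-.36,z)[:2].round(4)
print('hub',p((312,156),.215),'gauge',p((89,148),.24),'post',p((732,190),.11))
print('rim l/r', p((231,156),.212),p((398,156),.212),p((315,75),.212),p((315,243),.212))
b=[p(c,.015) for c in [(75,262),(480,275),(488,95),(88,80)]];print('base',b)
print('stops',p((596,100),.039),p((589,274),.039))
E
```

```text
hub [0.5206 0.2106] gauge [0.5219 0.3601] post [ 0.5087 -0.0906]
rim l/r [0.5202 0.2681] [0.5216 0.1507] [0.5781 0.2104] [0.4599 0.2075]
base [array([0.4506, 0.4355]), array([0.4445, 0.1055]), array([0.5913, 0.1016]), array([0.5998, 0.43  ])]
stops [0.5851 0.0133] [0.4458 0.0171]
```

>>> send_rows(
  motion=[
    [[0, 0.94, 0, 0, 0, 0, -0.4], [0, 0.94, 0, 0, 0, 0, -0.4], [0, 0.94, 0, 0, 0, 0, -0.4], [0, 0.93, 0, 0, 0, 0, -0.4], [0, 0, 0, 0, 0, 0, -0.4]],
  ],
  force=30,
)

```text
clock: 0.67
tool_pos: [0.1853, -0.5968, 0.2526]
eef_rot: [0.0, 0.707, -0.707, -0.0]
contact_force: [0.0, -0.0, 0.8]
opening: 0.702
```

```bash
python3 - <<'E'
from h import *
s=get_state()
print(s['clock'],s['tool_pos'],Rn.from_quat(s['eef_rot']).as_matrix().round(3),s['opening'])
E
```

```text
0.6667 [ 0.18526659 -0.59682519  0.25261822] [[-1.    -0.    -0.001]
 [ 0.001  0.    -1.   ]
 [ 0.    -1.    -0.   ]] 0.7017559771837513
```

>>> send_rows(
  motion=[
    [[0, 0, 0, -0.62, 0, -1, -0.4], [0, 0, 0, -0.62, 0, -1, -0.4], [0, 0, 0, -0.62, 0, -1, -0.4], [0, 0, 0, -0.62, 0, -1, -0.4], [0, 0, 0, -0.62, 0, -1, -0.4]],
  ],
)

```text
clock: 1.08
tool_pos: [0.2476, -0.4959, 0.2527]
eef_rot: [-0.001, 0.707, -0.707, 0.001]
contact_force: [0.3, -0.5, -0.2]
opening: 0.706
```

>>> send_rows(
  motion=[
    [[0, 0, 0, -0.62, 0, -1, -0.4], [0, 0, 0, -0.62, 0, -1, -0.4], [0, 0, 0, -0.62, 0, -1, -0.4], [0, 0, 0, -0.62, 0, -1, -0.4], [0, 0, 0, -0.62, 0, -1, -0.4]],
  ],
)

```text
clock: 1.5
tool_pos: [0.3095, -0.3958, 0.2528]
eef_rot: [0.001, -0.707, 0.707, -0.001]
contact_force: [1.1, 0.3, -0.5]
opening: 0.699
```

>>> send_rows(
  motion=[
    [[0, 0, 0, -0.62, 0, -1, -0.4], [0, 0, 0, -0.62, 0, -1, -0.4], [0, 0, 0, -0.62, 0, -1, -0.4], [0, 0, 0, -0.62, 0, -1, -0.4], [0, 0, 0, -0.62, 0, -1, -0.4]],
  ],
)

```text
clock: 1.92
tool_pos: [0.3716, -0.2958, 0.2529]
eef_rot: [0.001, -0.707, 0.707, -0.001]
contact_force: [0.2, 0.0, -0.7]
opening: 0.698
```

>>> send_rows(
  motion=[
    [[0, 0, 0, -0.62, 0.6, -1, -0.4], [0, 0, 0, -0.62, 0.6, -1, -0.4], [0, 0, 0, -0.62, 0.6, -1, -0.4], [0, 0, 0, -0.62, 0.6, -1, -0.4], [0, 0, 0, -0.62, 0.6, -1, -0.4]],
  ],
)

```text
clock: 2.33
tool_pos: [0.4336, -0.1957, 0.1923]
eef_rot: [0.001, -0.707, 0.707, -0.001]
contact_force: [0.5, -0.6, -0.2]
opening: 0.699
```

```bash
python3 - <<'E'
from h import *
d=snap('wrist','w1.png');s=d['state']
print(s['clock'],s['tool_pos'],s['opening'],s['q'])
for X in [(.433,-.198,.016),(.4347,-.298,.016),(.493,-.218,.016)]: print(w2px(d,X))
E
```

```text
2.3333 [ 0.43358964 -0.19573983  0.19231007] 0.6990611321442362 [ 0.35393181  0.59873126 -0.04192113  2.07306401  0.0519983   0.47014334
 -1.29456383]
[324.99270203 210.9848489 ]
[458.52997362 209.30104785]
[353.82797613 128.82519401]
```

View pics/w1.png

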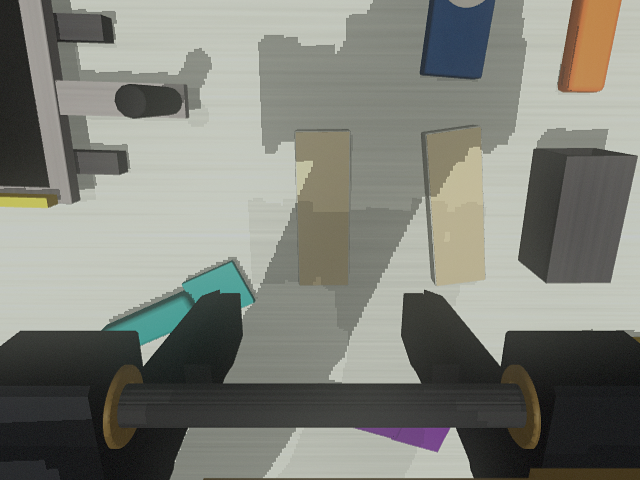

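```bash
python3 - <<'E'
from h import *
d=snap('wrist')
for q in [[(296,130),(350,130),(349,284),(299,284)],[(424,132),(480,126),(485,277),(437,284)]]:
    w=np.array([px2w(d,*p,.016)[:2] for p in q]); print(w.round(4).tolist(), w.mean(0).round(4))
E
```

```text
[[0.4943, -0.1704], [0.4948, -0.2084], [0.3767, -0.2114], [0.3762, -0.172]] [ 0.4355 -0.1905]
[[0.494, -0.2605], [0.4986, -0.2993], [0.3842, -0.3175], [0.3777, -0.2806]] [ 0.4386 -0.2895]
```

```bash
python3 - <<'E'
from h import *
d=snap('wrist')
print(np.array(d['hand_eye']).round(4)); print((-d['R'].T@d['t']).round(4), d['state']['tool_pos'],d['state']['eef_rot'],d['t'],d['R'])
E
```

```text
[[-7.000e-04  9.527e-01  3.041e-01 -7.950e-02]
 [ 3.000e-04 -3.041e-01  9.527e-01 -1.324e-01]
 [ 1.000e+00  7.000e-04 -1.000e-04 -4.000e-04]
 [ 0.000e+00  0.000e+00  0.000e+00  1.000e+00]]
[ 0.5143 -0.1915  0.3238] [ 0.43471744 -0.19231806  0.19134891] [-0.00395738  0.70823108 -0.70596069  0.00354693] [-0.19616122  0.3889096   0.46499819] [[ 1.12721065e-02 -9.99930298e-01 -3.51267826e-03]
 [-9.52411302e-01 -1.18064212e-02  3.04587131e-01]
 [-3.04607373e-01 -8.78241065e-05 -9.52478000e-01]]
```

```bash
python3 - <<'E'
from h import *
for i in range(4):
    d=snap('wrist','w2.png');s=d['state']
    print(s['clock'],s['tool_pos'].round(4) if hasattr(s['tool_pos'],'round') else s['tool_pos'],np.round(s['eef_rot'],4),np.round(s['qd'],3))
im=cv2.cvtColor(d['img'],cv2.COLOR_RGB2HSV).astype(int);H,S,V=im[...,0],im[...,1],im[...,2]
seg(d,(H>10)&(H<40)&(S>50)&(S<170)&(V>60),.016,(270,100,520,300))
E
```

```text
2.4833 [ 0.4336 -0.1947  0.1921] [-0.0029  0.7076 -0.7066  0.0023] [ 0.045 -0.025  0.043 -0.001  0.009  0.011  0.004]
2.5333 [ 0.433  -0.1963  0.1925] [-0.0016  0.7072 -0.707   0.0012] [ 0.033 -0.017  0.026 -0.001 -0.     0.003 -0.004]
2.5833 [ 0.4326 -0.1973  0.1929] [ 6.000e-04 -7.069e-01  7.073e-01 -5.000e-04] [ 0.018 -0.01   0.013  0.    -0.003 -0.002 -0.007]
2.6333 [ 0.4325 -0.1979  0.1931] [-0.000e+00 -7.068e-01  7.074e-01 -1.000e-04] [ 0.013 -0.007  0.005 -0.001 -0.    -0.002 -0.004]
[452.9 205.7] area 6821 ctr mm [ 433.8 -296.8] size [117.5  37.8] long axis deg 8.3
[320.6 206.9] area 7215 ctr mm [ 432.  -196.2] size [117.5  37.5] long axis deg 0.6
```

View pics/w2.png

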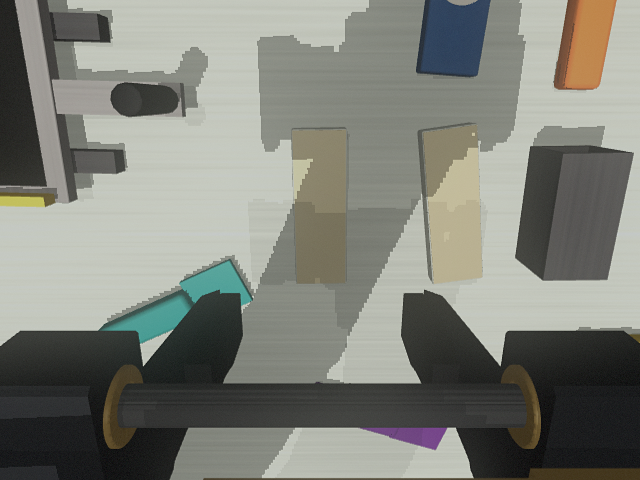

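>>> send_rows(
  motion=[
    [[0, 0, 0, 0, 1, 0, -0.4], [0, 0, 0, 0, 1, 0, -0.4], [0, 0, 0, 0, 1, 0, -0.4], [0, 0, 0, 0, 1, 0, -0.4], [0, 0, 0, 0, 1, 0, -0.4]],
  ],
)

```text
clock: 3.1
tool_pos: [0.4328, -0.1982, 0.0924]
eef_rot: [-0.001, -0.707, 0.708, -0.0]
contact_force: [0.9, -0.1, 0.4]
opening: 0.699
```

>>> send_rows(
  motion=[
    [[0, 0, 0, 0, 1, 0, -0.4], [0, 0, 0, 0, 1, 0, -0.4], [0, 0, 0, 0, 1, 0, -0.4], [0, 0, 0, 0, 0.6, 0, -0.4], [0, 0, 0, 0, 0.2, 0, -0.4]],
  ],
)

```text
clock: 3.52
tool_pos: [0.4323, -0.1978, 0.0156]
eef_rot: [-0.001, 0.707, -0.707, -0.001]
contact_force: [0.6, 0.1, 0.3]
opening: 0.702
```

>>> send_rows(
  motion=[
    [[0, 0, 0, 0, 0, 0, -0.4], [0, 0, 0, 0, 0, 0, 1], [0, 0, 0, 0, 0, 0, 1], [0, 0, 0, 0, 0, 0, 1], [0, 0, 0, 0, 0, 0, 1]],
  ],
)

```text
clock: 3.93
tool_pos: [0.4336, -0.1971, 0.0178]
eef_rot: [-0.0, -0.707, 0.707, -0.001]
contact_force: [-0.8, 0.0, 3.4]
opening: 0.45
```

>>> send_rows(
  motion=[
    [[0, 0, 0, 0, 0, 0, 1], [0, 0, 0, 0, 0, 0, 1], [0, 0, 0, 0, -0.2, 0, 1], [0, 0, 0, 0, -0.6, 0, 1], [0, 0, 0, 0, -1, 0, 1]],
  ],
)

```text
clock: 4.35
tool_pos: [0.4322, -0.1963, 0.0522]
eef_rot: [-0.002, 0.708, -0.707, -0.001]
contact_force: [-0.6, 0.4, -2.6]
opening: 0.449
```

>>> send_rows(
  motion=[
    [[0, 0, 0, 0, -1, 0, 1], [0, 0, 0, -0.4, -1, -0.5, 1], [0, 0, 0, -0.4, -1, -1, 1], [0, 0, 0, -0.4, -1, -1, 1], [0, 0, 0, -0.4, -1, -1, 1]],
  ],
)

```text
clock: 4.77
tool_pos: [0.4648, -0.126, 0.154]
eef_rot: [-0.0, 0.707, -0.707, -0.0]
contact_force: [0.5, 0.7, -2.6]
opening: 0.453
```

>>> send_rows(
  motion=[
    [[0, 0, 0, -0.4, 0, -1, 1], [0, 0, 0, -0.4, 0, -1, 1], [0, 0, 0, -0.4, 0, -1, 1], [0, 0, 0, -0.4, 0, -1, 1], [0, 0, 0, -0.4, 0, -1, 1]],
  ],
)

```text
clock: 5.18
tool_pos: [0.5047, -0.0257, 0.153]
eef_rot: [-0.001, 0.707, -0.707, -0.0]
contact_force: [1.2, -0.3, -2.9]
opening: 0.452
```

>>> send_rows(
  motion=[
    [[0, 0, 0, -0.4, 0, -1, 1], [0, 0.35, 0, -0.2, 0, -0.8, 1], [0, 0, 0, 0, 0, -0.3, 1], [0, 0, 0, 0, 0, 0, 1], [0, 0, 0, 0, 0, 0, 1]],
  ],
)

```text
clock: 5.6
tool_pos: [0.5163, 0.0143, 0.1528]
eef_rot: [-0.009, -0.707, 0.707, 0.01]
contact_force: [-0.4, 0.1, -2.3]
opening: 0.451
```

```bash
python3 - <<'E'
from h import *
d=snap('wrist');d=snap('wrist','w3.png');s=d['state']
print(s['clock'],s['tool_pos'],s['opening'],s['contact_force'])
d=snap('top','t3.png')
a=cv2.imread('pics/t3.png')
cv2.imwrite('pics/t3c.png',cv2.resize(a[190:290,260:400],None,fx=5,fy=5,interpolation=cv2.INTER_CUBIC))
E
```

```text
5.65 [0.51634104 0.0135711  0.15286949] 0.44786545943023615 [ 0.60619717 -0.24978926 -1.95450101]
```

View pics/w3.png

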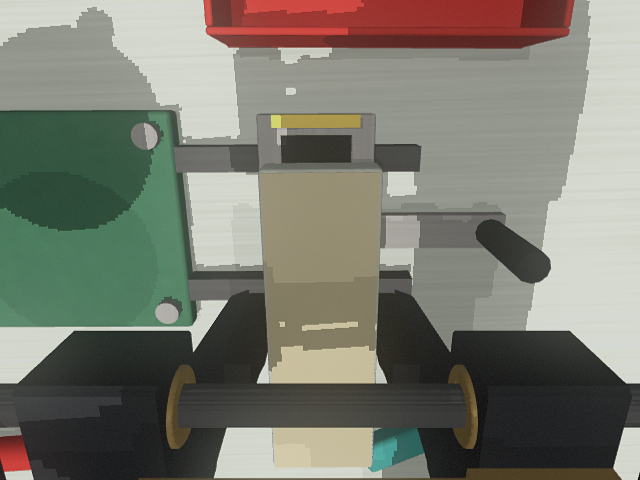

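View pics/t3c.png

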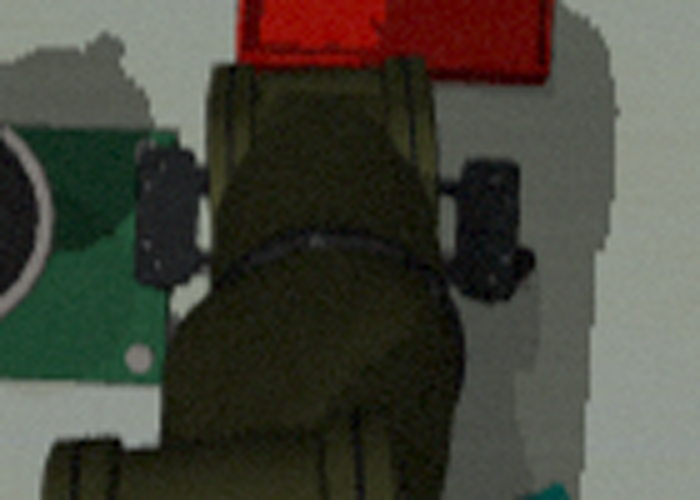

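```bash
python3 - <<'E'
from h import *
d=snap('wrist');print(d['state']['tool_pos'])
f=lambda u,v,z:px2w(d,u,v,z)[:2].round(4)
print('pad L/R at 150',f(281,150,.027),f(352,150,.027)); print('tray edges top',f(258,114,.027),f(376,114,.027))
print('stop inner',f(271,128,.039),f(361,128,.039),'outer',f(271,114,.039),f(361,114,.039))
for z in (.06,.08,.09,.1,.11,.12): print(z,f(537,263,z))
E
```

```text
[0.5166164  0.0133179  0.15295148]
pad L/R at 150 [0.5673 0.0365] [ 0.5661 -0.0062]
tray edges top [0.5885 0.0487] [ 0.5865 -0.0203]
stop inner [0.581  0.0402] [ 0.5796 -0.0105] outer [0.5886 0.0397] [ 0.5872 -0.0105]
0.06 [ 0.5033 -0.1088]
0.08 [ 0.5116 -0.0981]
0.09 [ 0.5157 -0.0928]
0.1 [ 0.5198 -0.0874]
0.11 [ 0.5239 -0.0821]
0.12 [ 0.5281 -0.0768]
```

>>> send_rows(
  motion=[
    [[0, 0, 0, 0.08, 0.9, -0.15, 1], [0, 0, 0, 0, 1, 0, 1], [0, 0, 0, 0, 1, 0, 1], [0, 0, 0, 0, 1, 0, 1], [0, 0, 0, 0, 0.8, 0, 1]],
  ],
)

```text
clock: 6.22
tool_pos: [0.5153, 0.0172, 0.0577]
eef_rot: [-0.01, -0.707, 0.707, 0.01]
contact_force: [0.5, 0.5, -2.7]
opening: 0.45
```

>>> send_rows(
  motion=[
    [[0, 0, 0, 0, 0.3, 0, 1], [0, 0, 0, 0, 0.15, 0, 1], [0, 0, 0, 0, 0.15, 0, 1], [0, 0, 0, 0, 0.1, 0, 1], [0, 0, 0, 0, 0, 0, 1]],
  ],
)

```text
clock: 6.63
tool_pos: [0.516, 0.0181, 0.0453]
eef_rot: [0.01, 0.707, -0.707, -0.009]
contact_force: [0.1, 0.2, -2.1]
opening: 0.449
```

```bash
python3 - <<'E'
from h import *
s=get_state();print(s['tool_pos'],s['contact_force'],s['opening'],s['eef_rot'])
E
```

```text
[0.51602689 0.01811789 0.04534843] [ 0.13774927  0.17578521 -2.10337279] 0.4493199407324771 [ 0.0098522   0.70711293 -0.70696826 -0.00949323]
```

>>> send_rows(
  motion=[
    [[0, 0, 0, 0, 0.05, 0, 1], [0, 0, 0, 0, 0, 0, -0.4], [0, 0, 0, 0, 0, 0, -0.4], [0, 0, 0, 0, 0, 0, -0.4], [0, 0, 0, 0, 0, 0, -0.4]],
  ],
)

```text
clock: 7.05
tool_pos: [0.5159, 0.0183, 0.0442]
eef_rot: [0.01, 0.707, -0.707, -0.009]
contact_force: [-0.4, -0.8, 1.5]
opening: 0.689
```

>>> send_rows(
  motion=[
    [[0, 0, 0, 0, -0.5, 0, -0.4], [0, 0, 0, 0, -1, 0, -0.4], [0, 0, 0, 0, -1, 0, -0.4], [0, 0, 0, 0, -1, 0, -0.4], [0, 0, 0, 0, -1, 0, -0.4]],
  ],
)

```text
clock: 7.47
tool_pos: [0.5155, 0.0181, 0.1355]
eef_rot: [0.01, 0.707, -0.707, -0.01]
contact_force: [-0.4, -0.2, 1.1]
opening: 0.7
```

```bash
python3 - <<'E'
from h import *
d=snap('wrist');d=snap('wrist');d=snap('wrist','w4.png');s=d['state']
print(s['clock'],s['tool_pos'],s['opening'],s['contact_force'])
E
```

```text
7.5667 [0.5174965  0.01820298 0.13713305] 0.6984249107269093 [ 0.65014813 -0.50285511 -0.57992793]
```

View pics/w4.png

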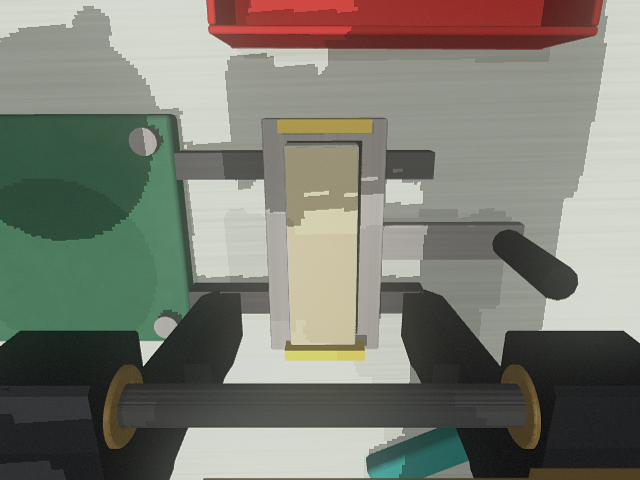

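```bash
python3 - <<'E'
from h import *
d=snap('wrist');print(d['state']['tool_pos'])
q=np.array([px2w(d,*p,.043)[:2] for p in [(286,143),(358,143),(356,346),(290,346)]]);print(q.round(4).tolist(),q.mean(0))
st=np.array([px2w(d,*p,.039)[:2] for p in [(278,120),(373,120),(365,360),(285,360)]]);print('stops outer',st.round(4).tolist(),st.mean(0))
st=np.array([px2w(d,*p,.027)[:2] for p in [(262,119),(386,119),(378,349),(271,349)]]);print('tray',st.round(4).tolist(),st.mean(0))
E
```

```text
[0.51665075 0.01824248 0.13565269]
[[0.5749, 0.0356], [0.5739, -0.0019], [0.453, -0.0006], [0.454, 0.0395]] [0.5139597  0.01816584]
stops outer [[0.5864, 0.0395], [0.5851, -0.01], [0.4403, -0.0065], [0.4416, 0.0435]] [0.51336218 0.01663339]
tray [[0.5867, 0.0495], [0.5849, -0.0185], [0.4402, -0.0161], [0.4421, 0.0536]] [0.51347892 0.01711459]
```

>>> send_rows(
  motion=[
    [[0, 0, 0, 0.23, 0, 0.5, -0.4], [0, 0, 0, 0.23, 0, 1, -0.4], [0, 0, 0, 0.23, 0, 1, -0.4], [0, 0, 0, 0.23, 0, 1, -0.4], [0, 0, 0, 0.23, 0, 1, -0.4]],
  ],
)

```text
clock: 8.08
tool_pos: [0.4885, -0.0727, 0.1328]
eef_rot: [-0.008, -0.707, 0.707, 0.011]
contact_force: [1.0, -0.7, -0.1]
opening: 0.7
```

>>> send_rows(
  motion=[
    [[0, 0, 0, 0.23, 0, 1, -0.4], [0, 0, 0, 0.23, 0, 1, -0.4], [0, 0, 0, 0.23, 0, 1, -0.4], [0, 0, 0, 0.23, 0, 1, -0.4], [0, 0, 0, 0.23, 0, 1, -0.4]],
  ],
)

```text
clock: 8.5
tool_pos: [0.4626, -0.1719, 0.1328]
eef_rot: [0.009, 0.707, -0.707, -0.011]
contact_force: [0.5, -0.3, -0.2]
opening: 0.703
```

>>> send_rows(
  motion=[
    [[0, 0, 0, 0.23, 0, 1, -0.4], [0, 0, 0, 0.23, 0, 1, -0.4], [0, 0, 0, 0.23, 0, 1, -0.4], [0, 0, 0, 0.23, 0, 1, -0.4], [0, 0, 0, 0.23, 0, 1, -0.4]],
  ],
)

```text
clock: 8.92
tool_pos: [0.4368, -0.271, 0.1327]
eef_rot: [0.009, 0.707, -0.707, -0.011]
contact_force: [0.1, -0.3, 0.5]
opening: 0.699
```

>>> send_rows(
  motion=[
    [[0, 0, 0, 0.21, 0, 1, -0.4], [0, -0.7, 0, 0, 0, 0.4, -0.4], [0, -0.8, 0, 0, 0, 0, -0.4], [0, -0.64, 0, 0, 0, 0, -0.4], [0, 0, 0, 0, 0, 0, -0.4]],
  ],
)

```text
clock: 9.33
tool_pos: [0.4321, -0.2981, 0.1327]
eef_rot: [-0.052, 0.706, -0.705, 0.05]
contact_force: [-0.4, -0.8, -0.5]
opening: 0.7
```

```bash
python3 - <<'E'
from h import *
d=snap('wrist');d=snap('wrist');d=snap('wrist','w5.png');s=d['state']
print(s['clock'],s['tool_pos'],Rn.from_quat(s['eef_rot']).as_matrix().round(3).tolist())
im=cv2.cvtColor(d['img'],cv2.COLOR_RGB2HSV).astype(int);H,S,V=im[...,0],im[...,1],im[...,2]
seg(d,(H>10)&(H<40)&(S>50)&(S<170)&(V>60),.016,(245,60,400,400))
E
```

```text
9.4333 [ 0.43271275 -0.29766872  0.13305603] [[-0.99, -0.002, 0.142], [-0.142, 0.001, -0.99], [0.002, -1.0, -0.002]]
[320.3 221.4] area 10944 ctr mm [ 433.8 -296.6] size [117.5  37.8] long axis deg 8.3
```

View pics/w5.png

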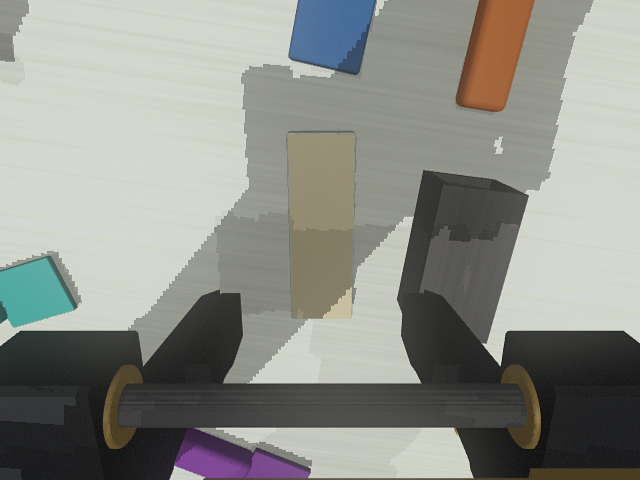

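>>> send_rows(
  motion=[
    [[0, 0, 0, -0.05, 0.9, -0.05, -0.2], [0, 0, 0, 0, 1, 0, -0.2], [0, 0, 0, 0, 1, 0, -0.2], [0, 0, 0, 0, 1, 0, -0.2], [0, 0, 0, 0, 1, 0, -0.2]],
  ],
)

```text
clock: 9.9
tool_pos: [0.4345, -0.2964, 0.0349]
eef_rot: [-0.051, 0.705, -0.705, 0.05]
contact_force: [-0.3, 0.1, -0.4]
opening: 0.601
```

>>> send_rows(
  motion=[
    [[0, 0, 0, 0, 0.6, 0, -0.2], [0, 0, 0, 0, 0.3, 0, -0.2], [0, 0, 0, 0, 0, 0, -0.2], [0, 0, 0, 0, 0, 0, 1], [0, 0, 0, 0, 0, 0, 1]],
  ],
)

```text
clock: 10.32
tool_pos: [0.4351, -0.2969, 0.0188]
eef_rot: [0.051, -0.705, 0.706, -0.051]
contact_force: [-0.4, 0.1, 0.7]
opening: 0.469
```

>>> send_rows(
  motion=[
    [[0, 0, 0, 0, 0, 0, 1], [0, 0, 0, 0, 0, 0, 1], [0, 0, 0, 0, -0.2, 0, 1], [0, 0, 0, 0, -0.7, 0, 1], [0, 0, 0, 0, -1, 0, 1]],
  ],
)

```text
clock: 10.73
tool_pos: [0.4337, -0.2959, 0.0556]
eef_rot: [-0.052, 0.706, -0.705, 0.05]
contact_force: [1.6, -0.4, -1.4]
opening: 0.448
```

>>> send_rows(
  motion=[
    [[0, 0, 0, 0, -1, 0, 1], [0, 0.54, 0, 0, -1, 0, 1], [0, 0.8, 0, 0, -1, 0, 1], [0, 0.8, 0, 0, -1, 0, 1], [0, 0, 0, -0.23, -0.7, -1, 1]],
  ],
)

```text
clock: 11.15
tool_pos: [0.4387, -0.2812, 0.1521]
eef_rot: [-0.013, -0.705, 0.709, 0.013]
contact_force: [-0.7, -0.8, -1.5]
opening: 0.446
```

>>> send_rows(
  motion=[
    [[0, 0, 0, -0.23, 0, -1, 1], [0, 0, 0, -0.23, 0, -1, 1], [0, 0, 0, -0.23, 0, -1, 1], [0, 0, 0, -0.23, 0, -1, 1], [0, 0, 0, -0.23, 0, -1, 1]],
  ],
)

```text
clock: 11.57
tool_pos: [0.4654, -0.1763, 0.1504]
eef_rot: [0.01, 0.707, -0.707, -0.01]
contact_force: [1.1, -0.9, -2.2]
opening: 0.45
```

>>> send_rows(
  motion=[
    [[0, 0, 0, -0.23, 0, -1, 1], [0, 0, 0, -0.23, 0, -1, 1], [0, 0, 0, -0.23, 0, -1, 1], [0, 0, 0, -0.23, 0, -1, 1], [0, 0, 0, -0.23, 0, -1, 1]],
  ],
)

```text
clock: 11.98
tool_pos: [0.4911, -0.077, 0.1503]
eef_rot: [0.009, 0.707, -0.707, -0.01]
contact_force: [0.5, 0.6, -2.3]
opening: 0.453
```

>>> send_rows(
  motion=[
    [[0, 0, 0, -0.23, 0, -1, 1], [0, 0, 0, -0.23, 0, -1, 1], [0, 0, 0, -0.23, 0, -1, 1], [0, 0, 0, -0.23, 0, -1, 1], [0, 0, 0, -0.1, 0, -0.8, 1]],
  ],
)

```text
clock: 12.4
tool_pos: [0.5147, 0.0194, 0.1503]
eef_rot: [0.009, 0.707, -0.707, -0.009]
contact_force: [0.6, 0.3, -1.4]
opening: 0.451
```

>>> send_rows(
  motion=[
    [[0, 0, 0, 0, 0, 0, 1], [0, 0, 0, 0, 0, 0, 1], [0, 0, 0, 0, 0, 0, 1], [0, 0, 0, 0, 0, 0, 1], [0, 0, 0, 0, 0, 0, 1]],
  ],
)

```text
clock: 12.82
tool_pos: [0.514, 0.0159, 0.15]
eef_rot: [-0.01, -0.707, 0.707, 0.011]
contact_force: [0.1, 0.2, -2.1]
opening: 0.449
```

```bash
python3 - <<'E'
from h import *
d=snap('wrist');d=snap('wrist','w6.png');s=d['state']
print(s['clock'],s['tool_pos'],Rn.from_quat(s['eef_rot']).as_matrix().round(3).tolist(),s['opening'],s['contact_force'])
E
```

```text
12.8667 [0.51405506 0.01611525 0.14999236] [[-1.0, -0.001, -0.029], [0.029, -0.0, -1.0], [0.001, -1.0, 0.0]] 0.4507592168670859 [-0.5695356   0.88070886 -2.04285915]
```

View pics/w6.png

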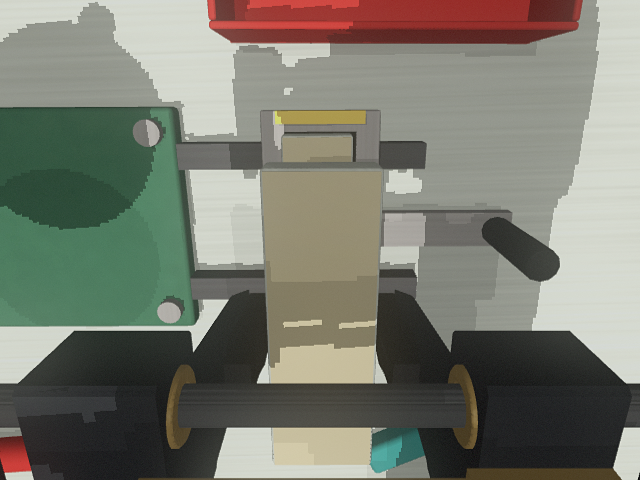

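>>> send_rows(
  motion=[
    [[0, 0, 0, 0, 0.8, -0.05, 1], [0, 0, 0, 0, 1, 0, 1], [0, 0, 0, 0, 1, 0, 1], [0, 0, 0, 0, 0.8, 0, 1], [0, 0, 0, 0, 0.4, 0, 1]],
  ],
)

```text
clock: 13.33
tool_pos: [0.5134, 0.018, 0.0683]
eef_rot: [-0.009, -0.707, 0.707, 0.011]
contact_force: [-0.4, -0.1, -1.1]
opening: 0.45
```

>>> send_rows(
  motion=[
    [[0, 0, 0, 0, 0.15, 0, 1], [0, 0, 0, 0, 0.1, 0, 1], [0, 0, 0, 0, 0.1, 0, 1], [0, 0, 0, 0, 0, 0, 1], [0, 0, 0, 0, 0, 0, 1]],
  ],
)

```text
clock: 13.75
tool_pos: [0.5147, 0.0184, 0.0636]
eef_rot: [0.01, 0.707, -0.707, -0.009]
contact_force: [-0.4, 0.1, -1.5]
opening: 0.449
```

>>> send_rows(
  motion=[
    [[0, 0, 0, 0, 0.08, 0, 1], [0, 0, 0, 0, 0.06, 0, 1], [0, 0, 0, 0, 0, 0, 1], [0, 0, 0, 0, 0, 0, -0.4], [0, 0, 0, 0, 0, 0, -0.4]],
  ],
)

```text
clock: 14.17
tool_pos: [0.5147, 0.0185, 0.0607]
eef_rot: [0.01, 0.707, -0.707, -0.009]
contact_force: [0.8, 1.1, -0.2]
opening: 0.576
```

>>> send_rows(
  motion=[
    [[0, 0, 0, 0, 0, 0, -0.4], [0, 0, 0, 0, -0.5, 0, -0.4], [0, 0, 0, 0, -1, 0, -0.4], [0, 0, 0, 0, -1, 0, -0.4], [0, 0, 0, 0, -1, 0, -0.4]],
  ],
)

```text
clock: 14.58
tool_pos: [0.514, 0.0183, 0.1313]
eef_rot: [0.009, 0.707, -0.707, -0.01]
contact_force: [0.6, -0.5, -0.3]
opening: 0.701
```

```bash
python3 - <<'E'
from h import *
d=snap('wrist');d=snap('wrist');d=snap('wrist','w7.png');s=d['state']
print(s['clock'],s['tool_pos'],s['opening'],s['contact_force'])
E
```

```text
14.6833 [0.51606838 0.01836873 0.13307881] 0.7012446045607919 [ 0.71274401 -0.87550642 -0.82527331]
```

View pics/w7.png

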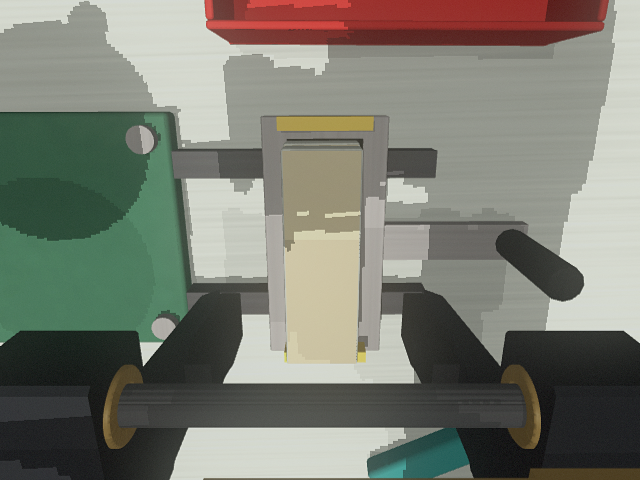

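>>> send_rows(
  motion=[
    [[0, 0, 0, -0.27, 0, 0.25, -0.4], [0, 0, 0, -0.27, 0, 1, -0.4], [0, 0, 0, -0.27, 0, 1, -0.4], [0, 0, 0, -0.27, 0, 1, -0.4], [0, 0, 0, -0.27, 0, 1, -0.4]],
  ],
)

```text
clock: 15.15
tool_pos: [0.5387, -0.0687, 0.1289]
eef_rot: [-0.009, -0.707, 0.707, 0.011]
contact_force: [0.2, 0.7, -0.9]
opening: 0.703
```

>>> send_rows(
  motion=[
    [[0, 0, 0, -0.27, 0, 1, -0.4], [0, 0, 0, -0.27, 0, 1, -0.4], [0, 0, 0, -0.27, 0, 1, -0.4], [0, 0, 0, -0.27, 0, 1, -0.4], [0, 0, 0, -0.27, 0, 1, -0.4]],
  ],
)

```text
clock: 15.57
tool_pos: [0.5627, -0.1695, 0.1286]
eef_rot: [0.009, 0.707, -0.707, -0.011]
contact_force: [-0.1, -0.3, -0.3]
opening: 0.697
```

>>> send_rows(
  motion=[
    [[0, 0, 0, -0.27, 0, 1, -0.4], [0, 0, 0, -0.27, 0, 1, -0.4], [0, 0, 0, -0.27, 0, 1, -0.4], [0, 0, 0, -0.27, 0, 1, -0.4], [0, 0, 0, -0.27, 0, 1, -0.4]],
  ],
)

```text
clock: 15.98
tool_pos: [0.5868, -0.2701, 0.1284]
eef_rot: [0.009, 0.707, -0.707, -0.011]
contact_force: [-0.1, -1.0, -0.1]
opening: 0.7
```

>>> send_rows(
  motion=[
    [[0, 0.57, 0, 0, 0, 0.9, -0.2], [0, 0, 0, 0, 0, 0.1, -0.2], [0, 0, 0, 0, 0, 0, -0.2], [0, 0, 0, 0, 0, 0, -0.2], [0, 0, 0, 0, 0, 0, -0.2]],
  ],
)

```text
clock: 16.4
tool_pos: [0.5869, -0.2865, 0.1297]
eef_rot: [0.025, 0.707, -0.706, -0.025]
contact_force: [0.2, 0.4, -0.0]
opening: 0.602
```

```bash
python3 - <<'E'
from h import *
d=snap('wrist');d=snap('wrist','w8.png');s=d['state']
print(s['clock'],s['tool_pos'],Rn.from_quat(s['eef_rot']).as_matrix().round(3).tolist())
im=cv2.cvtColor(d['img'],cv2.COLOR_RGB2HSV).astype(int);H,S,V=im[...,0],im[...,1],im[...,2]
m=((H>100)&(H<125)&(S>110)&(V>50)).astype(np.uint8)
m=cv2.morphologyEx(m,cv2.MORPH_CLOSE,np.ones((61,5),np.uint8))
seg(d,m,.016,(200,60,430,400))
E
```

```text
16.45 [ 0.58704901 -0.2865345   0.12989866] [[-0.998, -0.001, -0.07], [0.07, 0.002, -0.998], [0.001, -1.0, -0.002]]
[328.7 224.4] area 10720 ctr mm [ 588.5 -288.6] size [ 39.  117.5] long axis deg 175.9
```

View pics/w8.png

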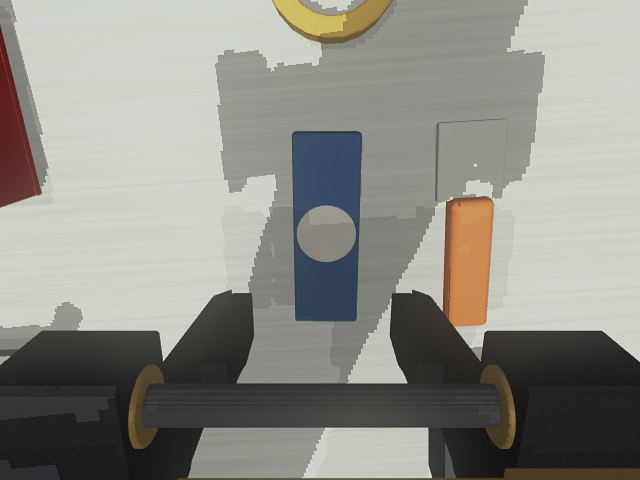

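>>> send_rows(
  motion=[
    [[0, 0, 0, -0.08, 0.8, 0.1, -0.2], [0, 0, 0, 0, 1, 0, -0.2], [0, 0, 0, 0, 1, 0, -0.2], [0, 0, 0, 0, 1, 0, -0.2], [0, 0, 0, 0, 1, 0, -0.2]],
  ],
)

```text
clock: 16.92
tool_pos: [0.5881, -0.2901, 0.0321]
eef_rot: [0.025, 0.707, -0.706, -0.026]
contact_force: [-0.7, 0.2, -0.3]
opening: 0.603
```

>>> send_rows(
  motion=[
    [[0, 0, 0, 0, 0.6, 0, -0.2], [0, 0, 0, 0, 0.2, 0, -0.2], [0, 0, 0, 0, 0, 0, -0.2], [0, 0, 0, 0, 0, 0, 1], [0, 0, 0, 0, 0, 0, 1]],
  ],
)

```text
clock: 17.33
tool_pos: [0.5892, -0.2911, 0.0192]
eef_rot: [-0.026, -0.706, 0.707, 0.025]
contact_force: [-0.6, 1.1, -0.5]
opening: 0.472
```

>>> send_rows(
  motion=[
    [[0, 0, 0, 0, 0, 0, 1], [0, 0, 0, 0, 0, 0, 1], [0, 0, 0, 0, -0.2, 0, 1], [0, 0, 0, 0, -0.7, 0, 1], [0, 0, 0, 0, -1, 0, 1]],
  ],
)

```text
clock: 17.75
tool_pos: [0.5868, -0.2902, 0.0556]
eef_rot: [0.024, 0.707, -0.706, -0.027]
contact_force: [0.4, -0.4, -1.8]
opening: 0.452
```

>>> send_rows(
  motion=[
    [[0, 0, 0, 0, -1, 0, 1], [0, -0.57, 0, 0, -1, 0, 1], [0, 0, 0, 0, -1, -0.27, 1], [0, 0, 0, 0.27, -1, -1, 1], [0, 0, 0, 0.27, -1, -1, 1]],
  ],
)

```text
clock: 18.17
tool_pos: [0.5783, -0.2461, 0.1581]
eef_rot: [-0.011, -0.707, 0.707, 0.01]
contact_force: [1.7, 0.7, -3.3]
opening: 0.45
```

>>> send_rows(
  motion=[
    [[0, 0, 0, 0.27, -0.4, -1, 1], [0, 0, 0, 0.27, 0, -1, 1], [0, 0, 0, 0.27, 0, -1, 1], [0, 0, 0, 0.27, 0, -1, 1], [0, 0, 0, 0.27, 0, -1, 1]],
  ],
)

```text
clock: 18.58
tool_pos: [0.5541, -0.1437, 0.1654]
eef_rot: [-0.01, -0.707, 0.707, 0.01]
contact_force: [0.2, -0.0, -2.0]
opening: 0.45
```

>>> send_rows(
  motion=[
    [[0, 0, 0, 0.27, 0, -1, 1], [0, 0, 0, 0.27, 0, -1, 1], [0, 0, 0, 0.27, 0, -1, 1], [0, 0, 0, 0.27, 0, -1, 1], [0, 0, 0, 0.27, 0, -1, 1]],
  ],
)

```text
clock: 19.0
tool_pos: [0.53, -0.0429, 0.1652]
eef_rot: [0.01, 0.707, -0.707, -0.01]
contact_force: [-0.0, 0.4, -1.8]
opening: 0.449
```

>>> send_rows(
  motion=[
    [[0, 0, 0, 0.27, 0, -1, 1], [0, 0, 0, 0.27, 0, -1, 1], [0, 0, 0, 0.27, 0, -0.9, 1], [0, 0, 0, 0, 0, -0.1, 1], [0, 0, 0, 0, 0, 0, 1]],
  ],
)

```text
clock: 19.42
tool_pos: [0.5158, 0.018, 0.165]
eef_rot: [0.009, 0.707, -0.707, -0.008]
contact_force: [-1.0, 0.1, -1.9]
opening: 0.45
```

>>> send_rows(
  motion=[
    [[0, 0, 0, 0, 0, 0, 1], [0, 0, 0, 0, 0, 0, 1], [0, 0, 0, 0, 0, 0, 1], [0, 0, 0, 0, 0, 0, 1], [0, 0, 0, 0, 0, 0, 1]],
  ],
)

```text
clock: 19.83
tool_pos: [0.5158, 0.016, 0.1641]
eef_rot: [-0.01, -0.707, 0.707, 0.01]
contact_force: [0.9, 0.9, -3.0]
opening: 0.446
```

```bash
python3 - <<'E'
from h import *
d=snap('wrist');d=snap('wrist','w9.png');s=d['state']
print(s['clock'],s['tool_pos'],Rn.from_quat(s['eef_rot']).as_matrix().round(3).tolist(),s['opening'],s['contact_force'])
E
```

```text
19.8833 [0.51570677 0.01613017 0.16407263] [[-1.0, -0.001, -0.028], [0.028, 0.0, -1.0], [0.001, -1.0, 0.0]] 0.4515553039659485 [-0.70492623  0.37939567 -2.68183454]
```

View pics/w9.png

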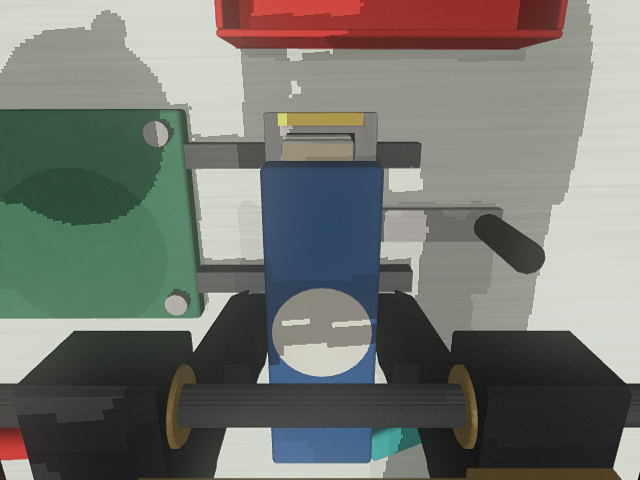

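>>> send_rows(
  motion=[
    [[0, 0, 0, 0.05, 0.8, 0, 1], [0, 0, 0, 0, 1, 0, 1], [0, 0, 0, 0, 1, 0, 1], [0, 0, 0, 0, 0.8, 0, 1], [0, 0, 0, 0, 0.3, 0, 1]],
  ],
)

```text
clock: 20.35
tool_pos: [0.5136, 0.0167, 0.0842]
eef_rot: [-0.008, -0.707, 0.707, 0.011]
contact_force: [-1.0, 0.4, -1.7]
opening: 0.45
```

>>> send_rows(
  motion=[
    [[0, 0, 0, 0, 0.12, 0, 1], [0, 0, 0, 0, 0.1, 0, 1], [0, 0, 0, 0, 0.1, 0, 1], [0, 0, 0, 0, 0, 0, 1], [0, 0, 0, 0, 0, 0, 1]],
  ],
)

```text
clock: 20.77
tool_pos: [0.5151, 0.0167, 0.0803]
eef_rot: [0.01, 0.707, -0.707, -0.009]
contact_force: [-0.6, 0.7, -1.9]
opening: 0.446
```

>>> send_rows(
  motion=[
    [[0, 0, 0, 0, 0.1, 0, 1], [0, 0, 0, 0, 0.06, 0, 1], [0, 0, 0, 0, 0, 0, 1], [0, 0, 0, 0, 0, 0, 1], [0, 0, 0, 0, 0, 0, 1]],
  ],
)

```text
clock: 21.18
tool_pos: [0.5152, 0.0167, 0.0781]
eef_rot: [0.01, 0.707, -0.707, -0.009]
contact_force: [-2.6, 0.1, 11.6]
opening: 0.453
```

>>> send_rows(
  motion=[
    [[0, 0, 0, 0, -0.04, 0, -0.4], [0, 0, 0, 0, 0, 0, -0.4], [0, 0, 0, 0, 0, 0, -0.4], [0, 0, 0, 0, -0.5, 0, -0.4], [0, 0, 0, 0, -1, 0, -0.4]],
  ],
)

```text
clock: 21.6
tool_pos: [0.5133, 0.0167, 0.1064]
eef_rot: [-0.008, -0.707, 0.707, 0.011]
contact_force: [0.2, -0.4, -0.5]
opening: 0.698
```

>>> send_rows(
  motion=[
    [[0, 0, 0, 0, -1, 0, -0.4], [0, 0, 0, 0, -1, 0, -0.4], [0, 0, 0, 0, -0.5, 0, -0.4], [0, 0, 0, 0, 0, 0, -0.4], [0, 0, 0, 0, 0, 0, -0.4]],
  ],
)

```text
clock: 22.02
tool_pos: [0.5148, 0.0167, 0.1576]
eef_rot: [0.01, 0.707, -0.707, -0.009]
contact_force: [0.2, 0.1, 0.1]
opening: 0.701
```

```bash
python3 - <<'E'
from h import *
d=snap('wrist');d=snap('wrist');d=snap('wrist','w10.png');s=d['state']
print(s['clock'],s['tool_pos'],s['opening'],s['contact_force'])
im=cv2.cvtColor(d['img'],cv2.COLOR_RGB2HSV).astype(int);H,S,V=im[...,0],im[...,1],im[...,2]
m=((H>100)&(H<125)&(S>110)&(V>50)).astype(np.uint8)
m=cv2.morphologyEx(m,cv2.MORPH_CLOSE,np.ones((71,5),np.uint8))
seg(d,m,.075,(240,60,410,400))
E
```

```text
22.1167 [0.51402411 0.01671111 0.1565005 ] 0.6991696467379378 [-0.72015442  0.49516548  0.18728159]
[323.7 246.7] area 13198 ctr mm [514.4  17.3] size [ 39.  118.3] long axis deg 178.3
```

View pics/w10.png

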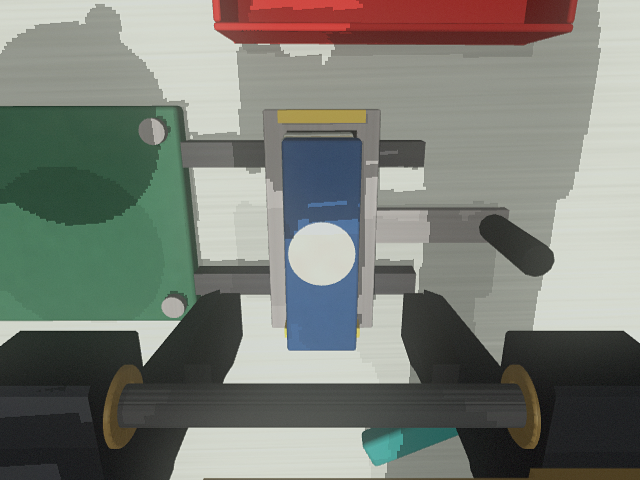

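```bash
python3 - <<'E'
from h import *
print(np.round(get_state()['q'],3))
E
```

```text
[-0.132  0.699  0.017  1.991 -0.025  0.454 -1.695]
```

>>> send_rows(
  motion=[
    [[0, 0, 0, 0, 0, 0.6, 0.5], [0, 0, 0, 0, 0, 1, 1], [0, 0, 0, 0, 0, 1, 1], [0, 0, 0, 0, 0, 1, 1], [0, 0, 0, 0, 0, 1, 1]],
  ],
)

```text
clock: 22.58
tool_pos: [0.5114, -0.076, 0.1562]
eef_rot: [0.009, 0.707, -0.707, -0.01]
contact_force: [-0.2, 0.6, 0.2]
opening: 0.346
```

>>> send_rows(
  motion=[
    [[0, 0, 0, 0, 0, 1, 1], [0, 0, 0, 0, 0, 1, 1], [0, 0, 0, 0, 0, 1, 1], [0, 0, 0, 0, 0, 0.6, 1], [0, 0, 0, 0, 0, 0, 1]],
  ],
)

```text
clock: 23.0
tool_pos: [0.5093, -0.1506, 0.1565]
eef_rot: [-0.011, -0.706, 0.708, 0.012]
contact_force: [-0.4, 0.1, 0.6]
opening: 0.002
```

>>> send_rows(
  motion=[
    [[-0.9, 0, 0, 0, 0, 0, 1], [-0.9, 0, 0, 0, 0, 0, 1], [-0.9, 0, 0, 0, 0, 0, 1], [-0.9, 0, 0, 0, 0, 0, 1], [-0.9, 0, 0, 0, 0, 0, 1]],
  ],
)

```text
clock: 23.42
tool_pos: [0.5106, -0.1455, 0.1575]
eef_rot: [0.01, 0.824, -0.567, -0.007]
contact_force: [-0.2, -0.1, 0.3]
opening: 0.01
```

>>> send_rows(
  motion=[
    [[-0.9, 0, 0, 0, 0, 0, 1], [-0.9, 0, 0, 0, 0, 0, 1], [-0.25, 0, 0, 0, 0, 0, 1], [0, 0, 0, 0, 0, 0, 1], [0, 0, 0, 0, 0, 0, 1]],
  ],
)

```text
clock: 23.83
tool_pos: [0.5102, -0.1459, 0.1572]
eef_rot: [0.011, 0.866, -0.5, -0.007]
contact_force: [0.5, 0.9, 0.3]
opening: 0.004
```

```bash
python3 - <<'E'
from h import *
d=snap('wrist');d=snap('wrist','w11.png');s=d['state']
print(s['clock'],s['tool_pos'],Rn.from_quat(s['eef_rot']).as_matrix().round(3).tolist(),s['opening'],s['contact_force'],s['q'])
d=snap('scene','s11.png');a=cv2.imread('pics/s11.png')
cv2.imwrite('pics/s11c.png',cv2.resize(a[180:340,200:440],None,fx=3.3,fy=3.3,interpolation=cv2.INTER_CUBIC))
E
```

```text
23.8833 [ 0.51036579 -0.14540719  0.15756504] [[-1.0, 0.012, -0.022], [0.025, 0.5, -0.866], [0.001, -0.866, -0.5]] 0.005578667628122552 [-0.38593918  0.57217705 -0.07690231] [ 0.72489467  0.86679369 -0.47128099  1.77378028 -0.19888861  0.75800464
 -1.06516706]
```

View pics/w11.png

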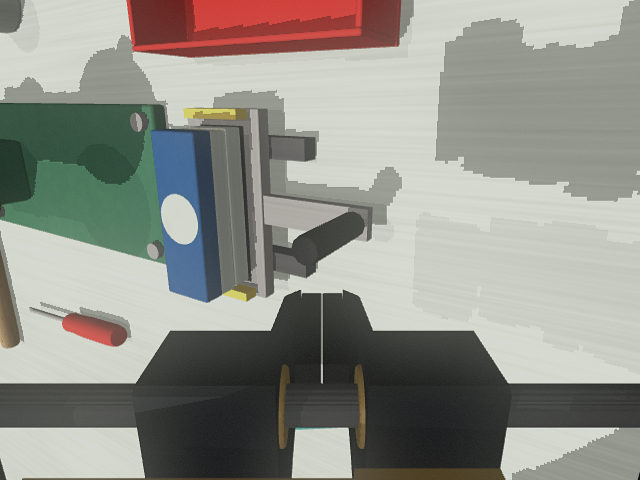

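View pics/s11c.png

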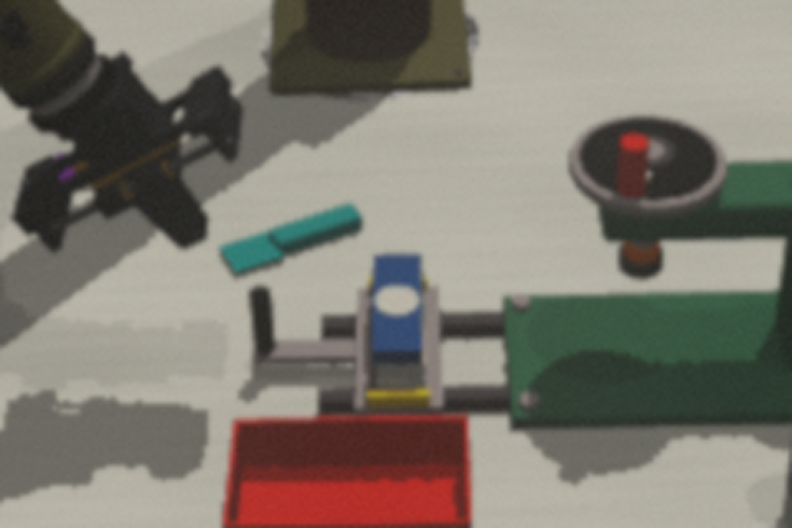

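>>> send_rows(
  motion=[
    [[0, 0, 0, -0.05, 0.82, 0.475, 1], [0, 0, 0, 0, 0.82, 0.475, 1], [0, 0, 0, 0, 0.82, 0.475, 1], [0, 0, 0, 0, 0.82, 0.475, 1], [0, 0, 0, 0, 0.82, 0.475, 1]],
  ],
)

```text
clock: 24.4
tool_pos: [0.5116, -0.1463, 0.0623]
eef_rot: [0.011, 0.866, -0.5, -0.006]
contact_force: [-0.8, 0.9, -0.3]
opening: 0.004
```

>>> send_rows(
  motion=[
    [[0, 0, 0, 0, 0, 0, 1], [0, 0, 0, 0, 0.15, -0.26, 1], [0, 0, 0, 0, 0.15, -0.26, 1], [0, 0, 0, 0, 0.12, -0.2, 1], [0, 0, 0, 0, 0.12, -0.2, 1]],
  ],
)

```text
clock: 24.82
tool_pos: [0.5124, -0.125, 0.0637]
eef_rot: [0.012, 0.866, -0.5, -0.006]
contact_force: [-0.3, 0.3, 0.1]
opening: 0.007
```

```bash
python3 - <<'E'
from h import *
d=snap('wrist','w12.png');s=d['state']
print(s['clock'],s['tool_pos'],s['contact_force'])
E
```

```text
24.8167 [ 0.51243539 -0.12497079  0.06372251] [-0.3484896   0.32145278  0.07572487]
```

View pics/w12.png

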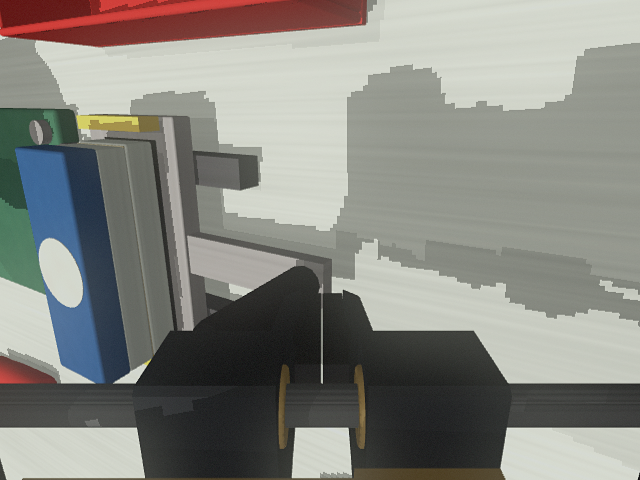

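>>> send_rows(
  motion=[
    [[0, 0, 0, 0, 0.1, -0.17, 1], [0, 0, 0, 0, 0.1, -0.17, 1], [0, 0, 0, 0, 0.15, -0.26, 1], [0, 0, 0, 0, 0.18, -0.31, 1], [0, 0, 0, 0, 0.2, -0.35, 1]],
  ],
)

```text
clock: 25.28
tool_pos: [0.5129, -0.0973, 0.0624]
eef_rot: [0.012, 0.866, -0.5, -0.007]
contact_force: [-0.1, -3.7, 1.3]
opening: 0.004
```

>>> send_rows(
  motion=[
    [[0, 0, 0, 0, 0.2, -0.35, 1], [0, 0, 0, 0, 0.2, -0.35, 1], [0, 0, 0, 0, 0.2, -0.35, 1], [0, 0, 0, 0, 0.2, -0.35, 1], [0, 0, 0, 0, 0.2, -0.35, 1]],
  ],
)

```text
clock: 25.7
tool_pos: [0.5138, -0.0558, 0.0625]
eef_rot: [0.012, 0.866, -0.5, -0.007]
contact_force: [0.9, -3.5, 0.5]
opening: 0.006
```

```bash
python3 - <<'E'
from h import *
d=snap('wrist','w13.png');s=d['state']
print(s['clock'],s['tool_pos'],s['contact_force'])
d=snap('scene','s13.png');a=cv2.imread('pics/s13.png')
cv2.imwrite('pics/s13c.png',cv2.resize(a[180:340,200:440],None,fx=3.3,fy=3.3,interpolation=cv2.INTER_CUBIC))
E
```

```text
25.7 [ 0.51382868 -0.05578665  0.06248925] [ 0.92430562 -3.48037644  0.54952981]
```

View pics/s13c.png

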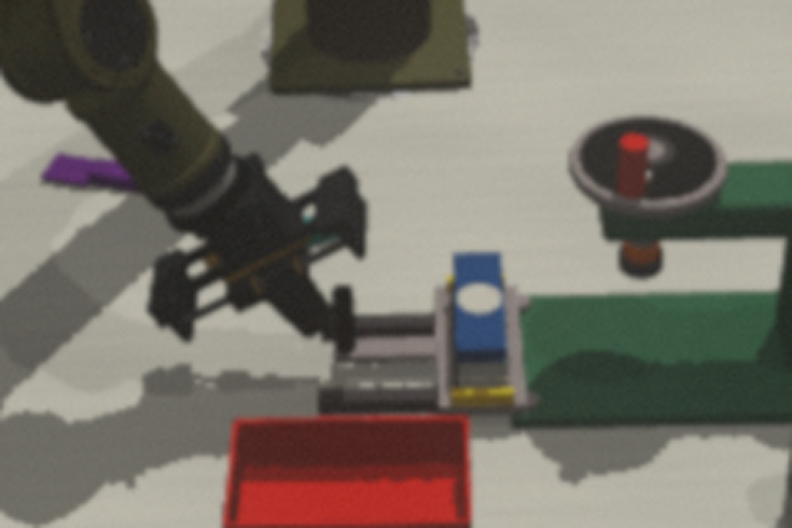

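View pics/w13.png

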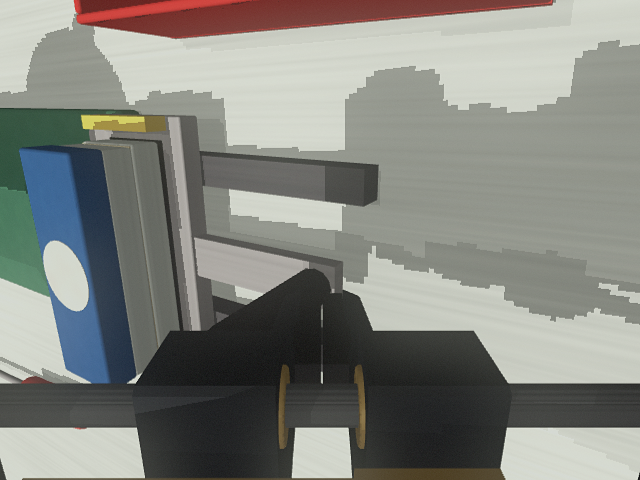

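>>> send_rows(
  motion=[
    [[0, 0, 0, 0, 0.2, -0.35, 1], [0, 0, 0, 0, 0.2, -0.35, 1], [0, 0, 0, 0, 0.2, -0.35, 1], [0, 0, 0, 0, 0.2, -0.35, 1], [0, 0, 0, 0, 0.2, -0.35, 1]],
  ],
)

```text
clock: 26.22
tool_pos: [0.5143, -0.0157, 0.0625]
eef_rot: [0.011, 0.866, -0.5, -0.007]
contact_force: [-0.7, -2.8, -1.5]
opening: 0.011
```

>>> send_rows(
  motion=[
    [[0, 0, 0, 0, 0.2, -0.35, 1], [0, 0, 0, 0, 0.2, -0.35, 1], [0, 0, 0, 0, 0.2, -0.35, 1], [0, 0, 0, 0, 0.2, -0.35, 1], [0, 0, 0, 0, 0.2, -0.35, 1]],
  ],
)

```text
clock: 26.63
tool_pos: [0.5156, 0.0248, 0.0629]
eef_rot: [0.011, 0.866, -0.5, -0.007]
contact_force: [-1.1, -3.0, -2.3]
opening: 0.004
```

```bash
python3 - <<'E'
from h import *
s=get_state()
print(s['clock'],s['tool_pos'],s['contact_force'])
d=snap('scene','s14.png');a=cv2.imread('pics/s14.png')
cv2.imwrite('pics/s14c.png',cv2.resize(a[180:340,240:480],None,fx=3.3,fy=3.3,interpolation=cv2.INTER_CUBIC))
E
```

```text
26.6333 [0.51558255 0.0248241  0.06286804] [-1.14097994 -3.00178999 -2.33260001]
```

View pics/s14c.png

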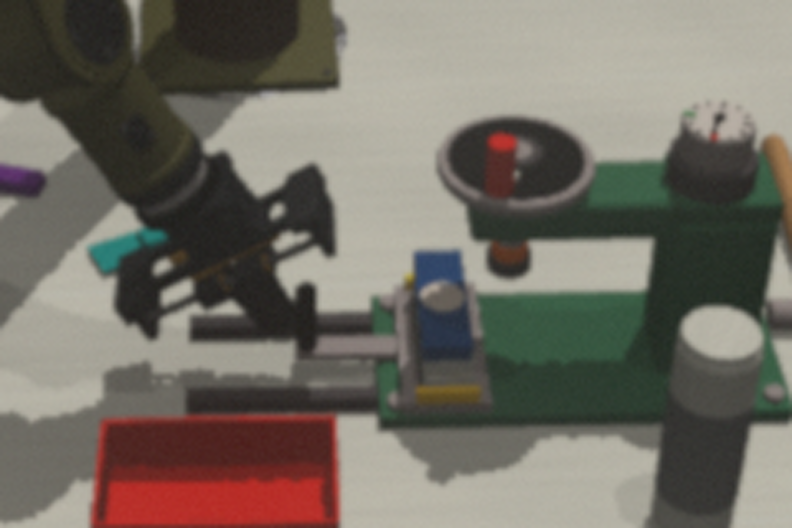

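```bash
python3 - <<'E'
from h import *
d=snap('scene')
print(px2w(d,448/3.3+240,388/3.3+180,.039), px2w(d,442/3.3+240,297/3.3+180,.075))
E
```

```text
[0.59165829 0.15636818 0.039     ] [0.52410341 0.15755348 0.075     ]
```

>>> send_rows(
  motion=[
    [[0, 0, 0, 0, 0.2, -0.35, 1], [0, 0, 0, 0, 0.2, -0.35, 1], [0, 0, 0, 0, 0.2, -0.35, 1], [0, 0, 0, 0, 0.15, -0.26, 1], [0, 0, 0, 0, 0.1, -0.17, 1]],
  ],
)

```text
clock: 27.15
tool_pos: [0.5171, 0.0593, 0.0633]
eef_rot: [0.012, 0.866, -0.5, -0.006]
contact_force: [0.1, -2.5, -0.1]
opening: 0.005
```

>>> send_rows(
  motion=[
    [[0, 0, 0, 0, 0.08, -0.13, 1], [0, 0, 0, 0, 0.08, -0.13, 1], [0, 0, 0, 0, 0.08, -0.13, 1], [0, 0, 0, 0, 0, 0, 1], [0, 0, 0, 0, 0, 0, 1]],
  ],
)

```text
clock: 27.57
tool_pos: [0.5167, 0.068, 0.063]
eef_rot: [0.011, 0.866, -0.499, -0.007]
contact_force: [-0.5, 1.2, -0.4]
opening: 0.006
```

```bash
python3 - <<'E'
from h import *
s=get_state()
print(s['clock'],s['tool_pos'],s['contact_force'])
d=snap('scene','s15.png');a=cv2.imread('pics/s15.png')
cv2.imwrite('pics/s15c.png',cv2.resize(a[180:340,240:480],None,fx=3.3,fy=3.3,interpolation=cv2.INTER_CUBIC))
E
```

```text
27.5667 [0.51669739 0.06803377 0.06298152] [-0.54911201  1.19188897 -0.39548972]
```

View pics/s15c.png

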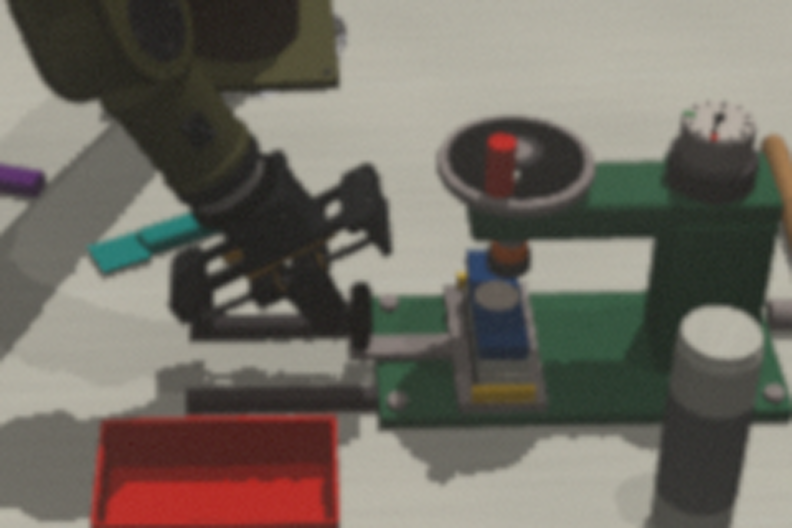

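Nearly home; push on gently until the stop.

>>> send_rows(
  motion=[
    [[0, 0, 0, 0, 0.06, -0.1, 1], [0, 0, 0, 0, 0.06, -0.1, 1], [0, 0, 0, 0, 0.05, -0.09, 1], [0, 0, 0, 0, 0.05, -0.09, 1], [0, 0, 0, 0, 0, 0, 1]],
  ],
)

```text
clock: 28.03
tool_pos: [0.5169, 0.0759, 0.0627]
eef_rot: [0.011, 0.866, -0.5, -0.007]
contact_force: [-1.3, -2.8, 0.6]
opening: 0.006
```

>>> send_rows(
  motion=[
    [[0, 0, 0, 0, 0.05, -0.09, 1], [0, 0, 0, 0, 0, 0, 1], [0, 0, 0, 0, 0, 0, 1], [0, 0, 0, 0, 0, 0, 1], [0, 0, 0, 0, 0, 0, 1]],
  ],
)

```text
clock: 28.45
tool_pos: [0.5169, 0.0763, 0.0625]
eef_rot: [0.012, 0.866, -0.501, -0.008]
contact_force: [-3.0, -7.8, 4.7]
opening: 0.001
```

>>> send_rows(
  motion=[
    [[0, 0, 0, 0, 0.04, -0.07, 1], [0, 0, 0, 0, 0, 0, 1], [0, 0, 0, 0, 0, 0, 1], [0, 0, 0, 0, 0, 0, 1], [0, 0, 0, 0, 0, 0, 1]],
  ],
)

```text
clock: 28.87
tool_pos: [0.517, 0.0764, 0.0624]
eef_rot: [0.013, 0.865, -0.501, -0.008]
contact_force: [-2.8, -12.0, 8.6]
opening: 0.004
```

```bash
python3 - <<'E'
from h import *
d=snap('scene','s16.png');a=cv2.imread('pics/s16.png')
cv2.imwrite('pics/s16c.png',cv2.resize(a[200:330,320:460],None,fx=4.6,fy=4.6,interpolation=cv2.INTER_CUBIC))
E
```

```text
(no output)
```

View pics/s16c.png

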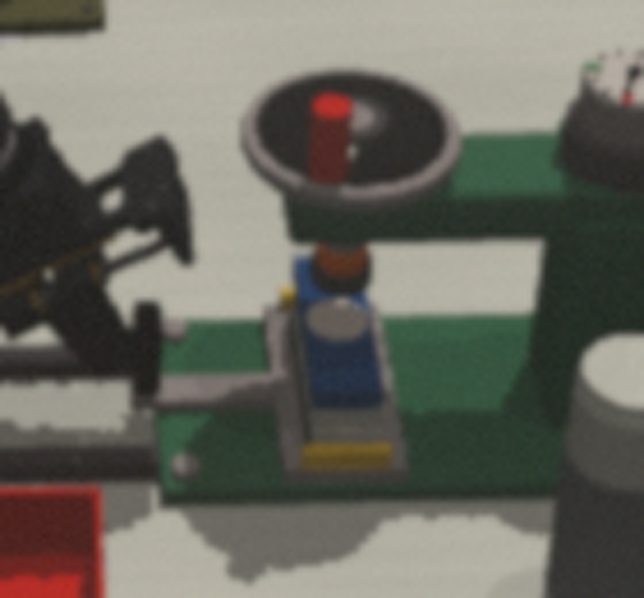

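>>> send_rows(
  motion=[
    [[0, 0, 0, 0, -0.2, 0.35, 1], [0, 0, 0, 0, -0.5, 0.86, 1], [0, 0, 0, 0, -0.5, 0.86, 1], [0, 0, 0, 0, -0.5, 0.86, 1], [0, 0, 0, 0, -0.5, 0.86, 1]],
  ],
)

```text
clock: 29.33
tool_pos: [0.5152, -0.0079, 0.0632]
eef_rot: [0.011, 0.866, -0.499, -0.007]
contact_force: [-0.2, 0.0, 0.6]
opening: 0.004
```

>>> send_rows(
  motion=[
    [[0, 0, 0, 0, -0.86, -0.5, 1], [0, 0, 0, 0, -0.86, -0.5, 1], [0, 0, 0, 0, -0.86, -0.5, 1], [0, 0, 0, 0, -0.86, -0.5, 1], [0, 0, 0, 0, -0.86, -0.5, 1]],
  ],
)

```text
clock: 29.75
tool_pos: [0.515, -0.0067, 0.1636]
eef_rot: [0.011, 0.866, -0.499, -0.007]
contact_force: [-0.1, -0.5, -0.2]
opening: 0.004
```

>>> send_rows(
  motion=[
    [[0.9, 0, 0, 0, -0.86, -0.5, 1], [0.9, 0, 0, 0, -0.86, -0.45, 1], [0.9, 0, 0, 0, -0.9, -0.4, 0], [0.9, 0, 0, 0, -0.95, -0.3, -0.2], [0.9, 0, 0, 0, -1, -0.2, -0.2]],
  ],
)

```text
clock: 30.17
tool_pos: [0.5149, -0.0059, 0.2632]
eef_rot: [0.01, 0.762, -0.647, -0.008]
contact_force: [0.4, -0.5, 0.2]
opening: 0.208
```

>>> send_rows(
  motion=[
    [[0.9, 0, 0, 0, -1, 0, -0.2], [0.9, 0, 0, 0, -1, 0, -0.2], [0.25, 0, 0, 0, -1, 0, -0.2], [0, 0, 0, 0, 0, 0, -0.2], [0, 0, 0, 0, 0, 0, -0.2]],
  ],
)

```text
clock: 30.58
tool_pos: [0.5153, -0.0112, 0.322]
eef_rot: [0.009, 0.708, -0.707, -0.008]
contact_force: [-0.1, 0.0, -0.2]
opening: 0.585
```

```bash
python3 - <<'E'
from h import *
d=snap('wrist');d=snap('wrist','w17.png');s=d['state']
print(s['clock'],s['tool_pos'],Rn.from_quat(s['eef_rot']).as_matrix().round(3).tolist(),s['opening'],s['contact_force'],s['q'])
d=snap('top','t17.png');a=cv2.imread('pics/t17.png')
cv2.imwrite('pics/t17c.png',cv2.resize(a[190:290,160:320],None,fx=5,fy=5,interpolation=cv2.INTER_CUBIC))
E
```

```text
30.6333 [ 0.51452561 -0.01205006  0.320917  ] [[-1.0, -0.001, -0.026], [0.026, 0.001, -1.0], [0.001, -1.0, -0.001]] 0.592822674675878 [0.30682747 0.1726413  0.14896489] [-0.01820513  0.45521472 -0.07239482  1.80560418  0.03977501  0.88339472
 -1.70535593]
```

View pics/w17.png

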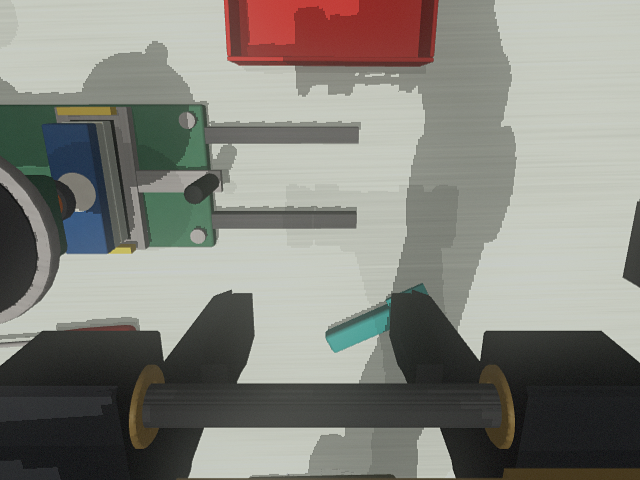

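View pics/t17c.png

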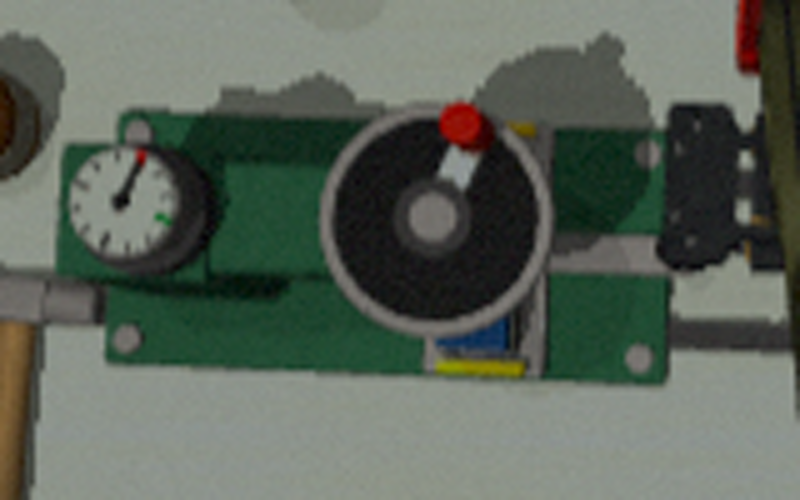

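```bash
python3 - <<'E'
from h import *
d=snap('top')
im=cv2.cvtColor(d['img'],cv2.COLOR_RGB2HSV).astype(int);H,S,V=im[...,0],im[...,1],im[...,2]
p=lambda c,z:px2w(d,c[0]/5+160-.4,c[1]/5+190-.4,z)[:2]
k=p((461,122),.26);h=p((433,217),.217);print('crank',k,'hub',h)
r=k-np.array([.5198,.2096]);print(np.hypot(*r),'wheel angle', -np.arctan2(r[1],r[0])-.028)
g=p((120,201),.24);t=p((142,156),.24);print('gauge',g,t,-np.arctan2(*(t-g)[::-1])-.028, np.hypot(*(t-g)))
E
```

```text
crank [0.56280528 0.19072629] hub [0.52034024 0.21049065]
0.046964573221064454 wheel angle 0.3855593983586434
gauge [0.52420019 0.36206147] [0.54671652 0.35187234] 0.39694920413654566 0.024714431347388457
```

>>> send_rows(
  motion=[
    [[0, 0, 0, -0.2, 0, -0.7, 0], [0, 0, 0, -0.2, 0, -1, 0], [0, 0, 0, -0.2, 0, -1, 0], [0, 0, 0, -0.2, 0, -1, 0], [0, 0, 0, -0.2, 0, -1, 0]],
  ],
)

```text
clock: 31.2
tool_pos: [0.5372, 0.0809, 0.3202]
eef_rot: [-0.009, -0.707, 0.707, 0.011]
contact_force: [0.0, 0.8, 1.2]
opening: 0.497
```

>>> send_rows(
  motion=[
    [[0, 0, 0, -0.2, 0, -1, 0], [0, 0, 0, -0.2, 0, -1, 0], [0, 0, 0, -0.2, 0, -1, 0], [0, 0, 0, -0.2, 0, -1, 0], [0, 0, 0, -0.2, 0, -1, 0]],
  ],
)

```text
clock: 31.62
tool_pos: [0.56, 0.1803, 0.3201]
eef_rot: [-0.009, -0.707, 0.707, 0.011]
contact_force: [-1.0, -0.0, 0.3]
opening: 0.501
```

>>> send_rows(
  motion=[
    [[0, 0, 0, -0.13, 0, -0.4, 0], [0, 0, 0, 0, 0, -0.1, 0], [0, 0, 0, 0, 0, 0, 0], [0, 0, 0, 0, 0, 0, 0], [0, 0, 0, 0, 0, 0, 0]],
  ],
)

```text
clock: 32.03
tool_pos: [0.5631, 0.1882, 0.3213]
eef_rot: [-0.01, -0.707, 0.707, 0.011]
contact_force: [-0.6, -0.5, 0.3]
opening: 0.5
```

```bash
python3 - <<'E'
from h import *
d=snap('wrist');d=snap('wrist','w18.png');s=d['state']
print(s['clock'],s['tool_pos'],Rn.from_quat(s['eef_rot']).as_matrix().round(3).tolist(),s['opening'],s['q'])
E
```

```text
32.0833 [0.56311612 0.18843981 0.32145334] [[-1.0, -0.001, -0.029], [0.029, -0.001, -1.0], [0.001, -1.0, 0.001]] 0.5008513241506921 [-0.3622631   0.56866774 -0.06614473  1.57732068  0.04289888  0.99787104
 -2.04153265]
```

View pics/w18.png

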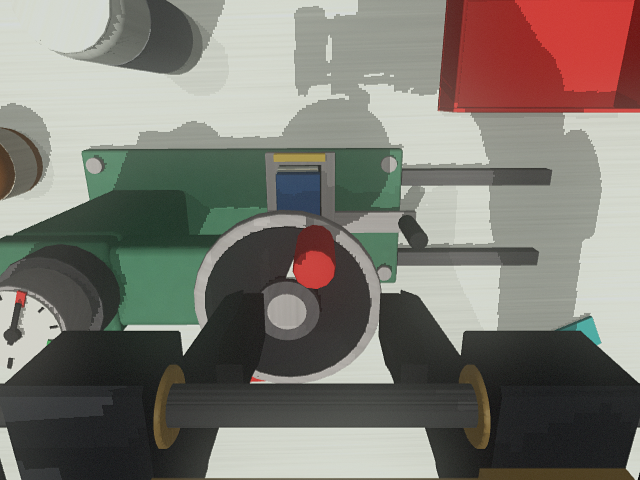

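```bash
python3 - <<'E'
from h import *
d=snap('wrist');print(d['state']['tool_pos'],px2w(d,315,268,.26),px2w(d,287,311,.217))
def circ(f0,n,st,sc=1):
    f=f0+np.arange(n+1)*st
    P=.047*np.c_[np.cos(f),-np.sin(f)]
    D=-np.diff(P,axis=0)/.02
    return f[1:],D
f,D=circ(.395,24,np.pi/12)
for a,b in zip(f,D): print(round(a,3),b.round(2))
E
```

```text
[0.56312851 0.18872934 0.32152793] [0.56335669 0.19226892 0.26      ] [0.51750755 0.2118056  0.217     ]
0.657 [0.31 0.53]
0.919 [0.43 0.43]
1.18 [0.53 0.31]
1.442 [0.59 0.16]
1.704 [ 0.61 -0.  ]
1.966 [ 0.59 -0.16]
2.228 [ 0.53 -0.31]
2.489 [ 0.43 -0.43]
2.751 [ 0.31 -0.53]
3.013 [ 0.16 -0.59]
3.275 [-0.   -0.61]
3.537 [-0.16 -0.59]
3.798 [-0.31 -0.53]
4.06 [-0.43 -0.43]
4.322 [-0.53 -0.31]
4.584 [-0.59 -0.16]
4.846 [-0.61  0.  ]
5.107 [-0.59  0.16]
5.369 [-0.53  0.31]
5.631 [-0.43  0.43]
5.893 [-0.31  0.53]
6.155 [-0.16  0.59]
6.416 [0.   0.61]
6.678 [0.16 0.59]
```

>>> send_rows(
  motion=[
    [[0, 0, 0, 0, 0.7, -0.11, 0], [0, 0, 0, 0, 1, 0, 0], [0, 0, 0, 0, 1, 0, 0], [0, 0, 0, 0, 0.8, 0, 0], [0, 0, 0, 0, 0.45, 0, 0]],
  ],
)

```text
clock: 32.6
tool_pos: [0.5622, 0.1915, 0.2407]
eef_rot: [-0.009, -0.707, 0.707, 0.011]
contact_force: [0.1, 0.0, 0.3]
opening: 0.496
```

>>> send_rows(
  motion=[
    [[0, 0, 0, 0, 0, 0, 0], [0, 0, 0, 0, 0, 0, 1], [0, 0, 0, 0, 0, 0, 1], [0, 0, 0, 0, 0, 0, 1], [0, 0, 0, 0, 0, 0, 1]],
  ],
  force=25,
)

```text
clock: 33.02
tool_pos: [0.5638, 0.1923, 0.2435]
eef_rot: [0.01, 0.707, -0.707, -0.009]
contact_force: [0.2, 1.2, 1.5]
opening: 0.237
```

>>> send_rows(
  motion=[
    [[0, 0, 0, 0, 0, 0, 1], [0, 0, 0, 0, 0, 0, 1], [0, 0, 0, 0, 0, 0, 1], [0, 0, 0, 0, 0, 0, 1], [0, 0, 0, 0, 0, 0, 1]],
  ],
)

```text
clock: 33.43
tool_pos: [0.5638, 0.1924, 0.2435]
eef_rot: [0.01, 0.707, -0.707, -0.009]
contact_force: [-0.7, -1.9, 6.2]
opening: 0.243
```

>>> send_rows(
  motion=[
    [[0, 0, 0, 0.31, 0, 0.53, 1], [0, 0, 0, 0.43, 0, 0.43, 1], [0, 0, 0, 0.53, 0, 0.31, 1], [0, 0, 0, 0.59, 0, 0.16, 1], [0, 0, 0, 0.61, 0, 0, 1]],
  ],
)

```text
clock: 33.85
tool_pos: [0.5154, 0.1643, 0.2435]
eef_rot: [0.012, 0.707, -0.707, -0.008]
contact_force: [3.6, -0.1, 1.5]
opening: 0.239
```

```bash
cat >> h.py <<'E'
def wang(s,C=(.5200,.2100)):
    r=np.array(s['tool_pos'][:2])-np.array(C); return np.hypot(*r), (-np.arctan2(r[1],r[0])-.028)
E
python3 - <<'E'
from h import *
s=get_state();print(s['tool_pos'],s['contact_force'],s['opening'],wang(s))
E
```

```text
[0.51536579 0.16430938 0.24349138] [ 3.5659655  -0.14881208  1.54305891] 0.23867892671618143 (np.float64(0.04592503647696554), np.float64(1.6438766131967981))
```

>>> send_rows(
  motion=[
    [[0, 0, 0, 0.59, 0, -0.16, 1], [0, 0, 0, 0.53, 0, -0.31, 1], [0, 0, 0, 0.43, 0, -0.43, 1], [0, 0, 0, 0.31, 0, -0.53, 1], [0, 0, 0, 0.16, 0, -0.59, 1]],
  ],
)

```text
clock: 34.27
tool_pos: [0.4738, 0.2059, 0.2434]
eef_rot: [-0.011, -0.707, 0.707, 0.01]
contact_force: [3.2, -3.8, 6.1]
opening: 0.243
```

>>> send_rows(
  motion=[
    [[0, 0, 0, 0, 0, -0.61, 1], [0, 0, 0, -0.16, 0, -0.59, 1], [0, 0, 0, -0.31, 0, -0.53, 1], [0, 0, 0, -0.43, 0, -0.43, 1], [0, 0, 0, -0.53, 0, -0.31, 1]],
  ],
)

```text
clock: 34.68
tool_pos: [0.503, 0.2548, 0.2434]
eef_rot: [-0.009, -0.706, 0.708, 0.01]
contact_force: [-2.2, -6.8, 10.7]
opening: 0.246
```

```bash
python3 - <<'E'
from h import *
s=get_state();print(s['tool_pos'],s['contact_force'],s['opening'],wang(s),s['q'])
E
```

```text
[0.50301695 0.25478499 0.24338934] [-2.18060773 -6.80996236 10.73475955] 0.24607930000927888 (np.float64(0.047896960070632974), np.float64(-1.9612553878137464)) [-0.51804414  0.61711509 -0.05512102  1.76638423  0.04770628  0.76178483
 -2.19508114]
```

>>> send_rows(
  motion=[
    [[0, 0, 0, -0.59, 0, -0.16, 1], [0, 0, 0, -0.61, 0, 0, 1], [0, 0, 0, -0.59, 0, 0.16, 1], [0, 0, 0, -0.53, 0, 0.31, 1], [0, 0, 0, -0.43, 0, 0.43, 1]],
  ],
)

```text
clock: 35.1
tool_pos: [0.5569, 0.2412, 0.2434]
eef_rot: [0.008, 0.708, -0.706, -0.01]
contact_force: [-5.4, 0.9, 10.1]
opening: 0.243
```

>>> send_rows(
  motion=[
    [[0, 0, 0, -0.31, 0, 0.53, 1], [0, 0, 0, -0.16, 0, 0.59, 1], [0, 0, 0, 0, 0, 0.61, 1], [0, 0, 0, 0.16, 0, 0.59, 1], [0, 0, 0, 0.31, 0, 0.53, 1]],
  ],
)

```text
clock: 35.52
tool_pos: [0.5587, 0.1834, 0.2435]
eef_rot: [0.011, 0.708, -0.706, -0.008]
contact_force: [3.1, 2.5, 4.2]
opening: 0.24
```

```bash
python3 - <<'E'
from h import *
s=get_state();print(s['tool_pos'],s['contact_force'],s['opening'],wang(s),s['q'])
d=snap('scene','s20.png');a=cv2.imread('pics/s20.png')
cv2.imwrite('pics/s20c.png',cv2.resize(a[200:330,320:480],None,fx=4.6,fy=4.6,interpolation=cv2.INTER_CUBIC))
E
```

```text
[0.55866281 0.18343889 0.24349083] [3.05338886 2.54695735 4.2261708 ] 0.23983699591672578 (np.float64(0.04690741359866325), np.float64(0.5739436375922617)) [-0.35477206  0.64431292 -0.06844678  1.70114497  0.05574096  0.79183311
 -2.04573961]
```

View pics/s20c.png

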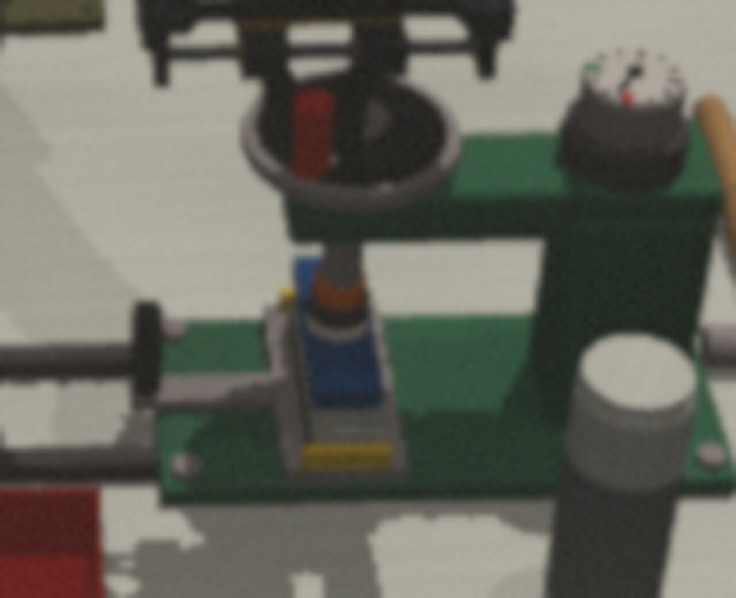

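>>> send_rows(
  motion=[
    [[0, 0, 0, 0.43, 0, 0.43, 1], [0, 0, 0, 0.53, 0, 0.31, 1], [0, 0, 0, 0.59, 0, 0.16, 1], [0, 0, 0, 0.61, 0, 0, 1], [0, 0, 0, 0.59, 0, -0.16, 1]],
  ],
)

```text
clock: 35.98
tool_pos: [0.5027, 0.1676, 0.2435]
eef_rot: [0.012, 0.707, -0.707, -0.009]
contact_force: [4.4, 0.2, 4.9]
opening: 0.243
```

>>> send_rows(
  motion=[
    [[0, 0, 0, 0.53, 0, -0.31, 1], [0, 0, 0, 0.22, 0, -0.2, 1], [0, 0, 0, 0.21, 0, -0.23, 1], [0, 0, 0, 0, 0, 0, 1], [0, 0, 0, 0, 0, 0, 1]],
  ],
)

```text
clock: 36.4
tool_pos: [0.482, 0.1843, 0.2434]
eef_rot: [0.009, 0.707, -0.707, -0.009]
contact_force: [-1.5, 0.6, 10.2]
opening: 0.24
```

```bash
python3 - <<'E'
from h import *
s=get_state();print(s['tool_pos'],s['contact_force'],s['opening'],wang(s),wang(s)[1]+2*np.pi,s['q'])
d=snap('scene','s21.png');a=cv2.imread('pics/s21.png')
cv2.imwrite('pics/s21c.png',cv2.resize(a[200:330,320:480],None,fx=4.6,fy=4.6,interpolation=cv2.INTER_CUBIC))
E
```

```text
[0.48195092 0.18434015 0.24335982] [-1.47233257  0.57747934 10.19607736] 0.2395642117586502 (np.float64(0.04589292003646398), np.float64(2.5202634803513244)) 8.803448787530911 [-0.4123837   0.55838638 -0.06642416  1.90614582  0.05550909  0.67888865
 -2.10924969]
```

View pics/s21c.png

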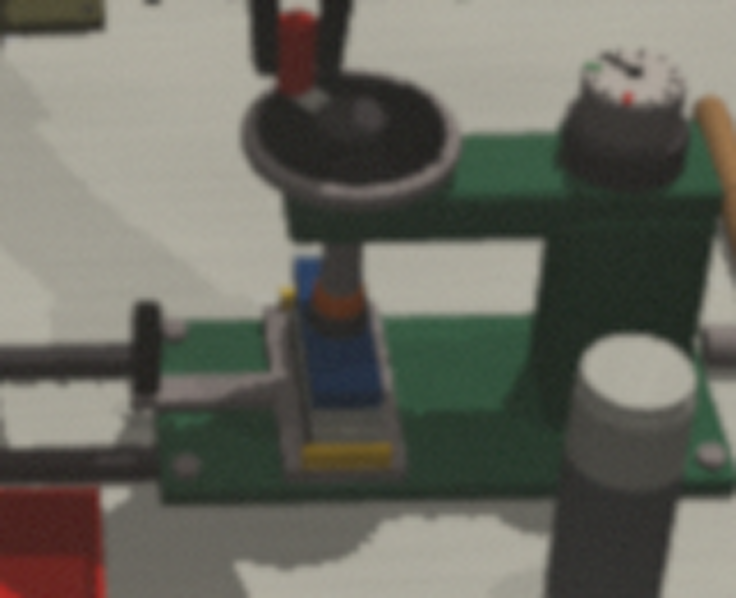

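>>> send_rows(
  motion=[
    [[0, 0, 0, 0.12, 0, -0.2, 1], [0, 0, 0, 0, 0, 0, 1], [0, 0, 0, 0, 0, 0, 1], [0, 0, 0, 0, 0, 0, 1], [0, 0, 0, 0, 0, 0, 1]],
  ],
)

```text
clock: 36.87
tool_pos: [0.4799, 0.1876, 0.2434]
eef_rot: [-0.01, -0.707, 0.707, 0.01]
contact_force: [-1.4, -1.8, 10.5]
opening: 0.242
```

>>> send_rows(
  motion=[
    [[0, 0, 0, 0, 0, 0, 0], [0, 0, 0, 0, 0, 0, 0], [0, 0, 0, 0, 0, 0, 0], [0, 0, 0, 0, 0, 0, 0], [0, 0, 0, 0, -0.6, 0, 0]],
  ],
)

```text
clock: 37.28
tool_pos: [0.4784, 0.1874, 0.2526]
eef_rot: [-0.008, -0.706, 0.708, 0.011]
contact_force: [-0.2, -0.1, 0.2]
opening: 0.498
```

>>> send_rows(
  motion=[
    [[0, 0, 0, 0, -1, 0, 0], [0, 0, 0, 0, -1, 0, 0], [0, 0, 0, 0, -1, 0, -0.5], [0, 0, 0, 0, -1, 0, -0.9], [0, 0, 0, 0, -0.5, 0, -0.9]],
  ],
)

```text
clock: 37.7
tool_pos: [0.4807, 0.1883, 0.3464]
eef_rot: [0.01, 0.707, -0.707, -0.009]
contact_force: [-0.2, 0.2, -0.8]
opening: 0.704
```

```bash
python3 - <<'E'
from h import *
d=snap('wrist','w22.png');d=snap('wrist','w22.png');s=d['state'];print(s['clock'],s['tool_pos'],s['contact_force'],s['opening'],s['q'])
E
```

```text
37.75 [0.48131442 0.18861922 0.34741183] [1.45000498 0.35926834 0.22463937] 0.7468086112869295 [-0.41660236  0.42663186 -0.06959166  1.76259063  0.03509798  0.94904491
 -2.09834601]
```

View pics/w22.png

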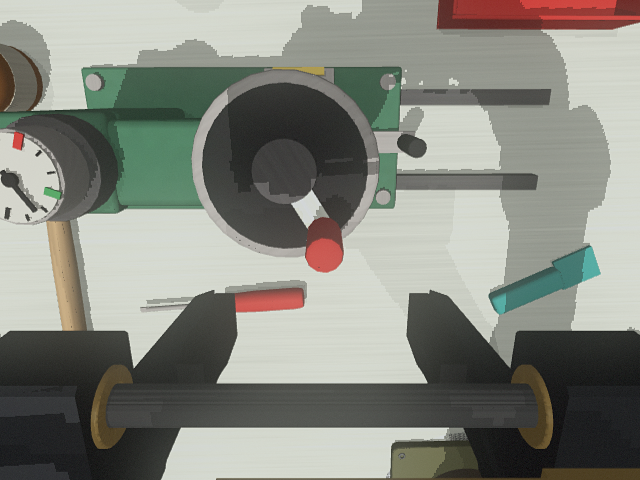

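>>> send_rows(
  motion=[
    [[0, 0, 0, -0.2, 0, -0.6, -1], [0, 0, 0, -0.2, 0, -1, -1], [0, 0, 0, -0.2, 0, -1, -1], [0, 0, 0, -0.2, 0, -1, -1], [0, 0, 0, -0.2, 0, -1, -1]],
  ],
)

```text
clock: 38.22
tool_pos: [0.5022, 0.2811, 0.3427]
eef_rot: [-0.008, -0.707, 0.707, 0.01]
contact_force: [-1.2, 0.8, 0.1]
opening: 0.998
```

>>> send_rows(
  motion=[
    [[0, 0, 0, -0.2, 0, -1, -1], [0, 0, 0, -0.2, 0, -1, -1], [0, 0, 0, -0.2, 0, -1, -1], [0, 0, 0, -0.2, 0, -0.7, -1], [0, 0, 0, -0.1, 0, -0.36, -1]],
  ],
)

```text
clock: 38.63
tool_pos: [0.5218, 0.3633, 0.3422]
eef_rot: [-0.007, -0.707, 0.707, 0.01]
contact_force: [0.2, 0.6, -0.1]
opening: 1.005
```

>>> send_rows(
  motion=[
    [[0, 0, 0, 0, 0, 0, -1], [0, 0, 0, 0, 0, 0, -1], [0, 0, 0, 0, 0, 0, -1], [0, 0, 0, 0, 0, 0, -1], [0, 0, 0, 0, 0, 0, -1]],
  ],
)

```text
clock: 39.05
tool_pos: [0.5231, 0.359, 0.3447]
eef_rot: [-0.01, -0.707, 0.707, 0.01]
contact_force: [0.1, 0.2, 0.9]
opening: 0.999
```

```bash
python3 - <<'E'
from h import *
d=snap('wrist','w23.png');s=d['state'];print(s['clock'],s['tool_pos'],s['contact_force'],s['opening'],s['q'])
d=snap('top','t23.png')
E
```

```text
39.05 [0.52306217 0.35904119 0.34467744] [0.08316337 0.21400167 0.85330005] 0.998901743225098 [-0.64059727  0.61108147 -0.06244943  1.41308957  0.03985119  1.11906685
 -2.3085384 ]
```

View pics/w23.png

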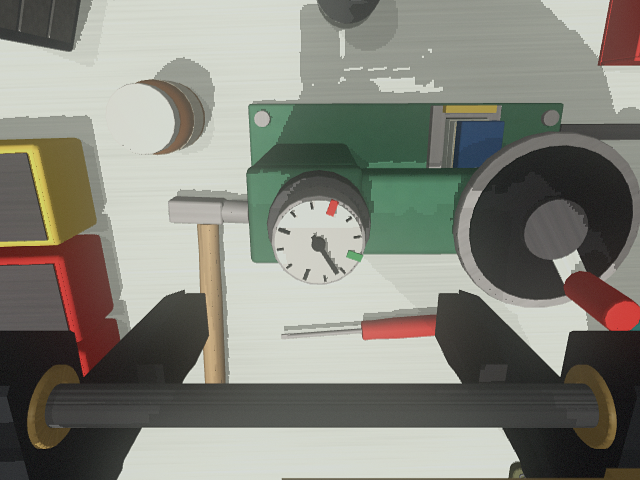

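```bash
cat >> h.py <<'E'
def gauge(d,c,pts,z=.242):
    C=px2w(d,*c,z)[:2];print('centre',C.round(4))
    for p in pts:
        r=px2w(d,*p,z)[:2]-C; print(p,'r',np.hypot(*r).round(4),'phi',(-np.arctan2(r[1],r[0])-.028).round(3))
E
python3 - <<'E'
from h import *
d=snap('wrist');print(d['state']['tool_pos'],d['state']['eef_rot'])
gauge(d,(318,242),[(333,208),(338,273),(354,257)])
a=cv2.cvtColor(d['img'],cv2.COLOR_RGB2BGR);cv2.imwrite('pics/g1.png',cv2.resize(a[160:300,250:390],None,fx=4,fy=4,interpolation=cv2.INTER_CUBIC))
E
```

```text
[0.52299215 0.35946906 0.34475725] [ 0.00984027  0.70707129 -0.70700332 -0.00998269]
centre [0.5227 0.3619]
(333, 208) r 0.0222 phi 0.397
(338, 273) r 0.0229 phi 2.594
(354, 257) r 0.0232 phi 1.985
```

View pics/g1.png

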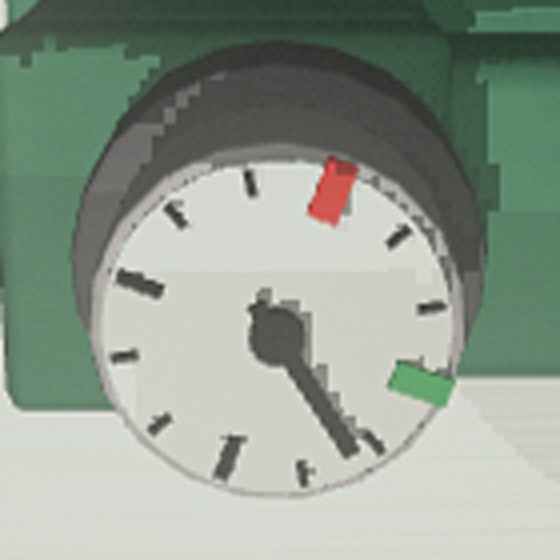

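>>> send_rows(
  motion=[
    [[0, -0.5, 0, 0, 0, -0.08, -1], [0, -1, 0, 0, 0, 0, -1], [0, -1, 0, 0, 0, 0, -1], [0, -1, 0, 0, 0, 0, -1], [0, -1, 0, 0, 0, 0, -1]],
  ],
)

```text
clock: 39.62
tool_pos: [0.523, 0.3615, 0.3446]
eef_rot: [-0.119, 0.697, -0.697, 0.118]
contact_force: [0.4, -0.5, 0.5]
opening: 0.997
```

>>> send_rows(
  motion=[
    [[0, -1, 0, 0, 0, 0, -1], [0, -1, 0, 0, 0, 0, -1], [0, -1, 0, 0, 0, 0, -1], [0, -1, 0, 0, 0, 0, -1], [0, -1, 0, 0, 0, 0, -1]],
  ],
)

```text
clock: 40.03
tool_pos: [0.523, 0.3614, 0.3446]
eef_rot: [-0.255, 0.66, -0.66, 0.255]
contact_force: [-0.7, -0.1, 0.5]
opening: 0.999
```

>>> send_rows(
  motion=[
    [[0, -1, 0, 0, 0, 0, -1], [0, -1, 0, 0, 0, 0, -1], [0, -1, 0, 0, 0, 0, -1], [0, -1, 0, 0, 0, 0, -1], [0, -1, 0, 0, 0, 0, -1]],
  ],
)

```text
clock: 40.45
tool_pos: [0.523, 0.3614, 0.3446]
eef_rot: [-0.381, 0.596, -0.596, 0.38]
contact_force: [-0.1, -0.0, 0.6]
opening: 1.001
```

>>> send_rows(
  motion=[
    [[0, -1, 0, 0, 0, 0, -1], [0, -1, 0, 0, 0, 0, -1], [0, -1, 0, 0, 0, 0, -1], [0, -1, 0, 0, 0, 0, -1], [0, -1, 0, 0, 0, 0, -1]],
  ],
)

```text
clock: 40.87
tool_pos: [0.523, 0.3614, 0.3446]
eef_rot: [-0.491, 0.509, -0.508, 0.491]
contact_force: [-0.1, -0.8, -0.0]
opening: 1.003
```

>>> send_rows(
  motion=[
    [[0, -1, 0, 0, 0, 0, -1], [0, -1, 0, 0, 0, 0, -1], [0, -1, 0, 0, 0, 0, -1], [0, -1, 0, 0, 0, 0, -1], [0, -1, 0, 0, 0, 0, -1]],
  ],
)

```text
clock: 41.28
tool_pos: [0.5231, 0.3614, 0.3446]
eef_rot: [0.583, -0.401, 0.401, -0.583]
contact_force: [0.1, -0.8, -0.3]
opening: 1.0
```

>>> send_rows(
  motion=[
    [[0, -1, 0, 0, 0, 0, -1], [0, -1, 0, 0, 0, 0, -1], [0, -1, 0, 0, 0, 0, -1], [0, 0, 0, 0, 0, 0, -1], [0, 0, 0, 0, 0, 0, -1]],
  ],
)

```text
clock: 41.7
tool_pos: [0.5231, 0.3614, 0.3445]
eef_rot: [0.625, -0.33, 0.33, -0.625]
contact_force: [-1.0, 0.1, -0.2]
opening: 1.002
```

```bash
python3 - <<'E'
from h import *
d=snap('wrist');d=snap('wrist','w24.png');s=d['state'];print(s['clock'],s['tool_pos'],Rn.from_quat(s['eef_rot']).as_matrix().round(3).tolist(),s['opening'],s['q'])
E
```

```text
41.75 [0.52307999 0.36145242 0.3445111 ] [[0.564, -0.0, 0.826], [-0.826, 0.0, 0.564], [-0.0, -1.0, -0.0]] 1.0003111328119882 [-0.33916387  0.67552474 -0.65690998  1.39052724  0.41903536  1.21628556
 -0.43495689]
```

View pics/w24.png

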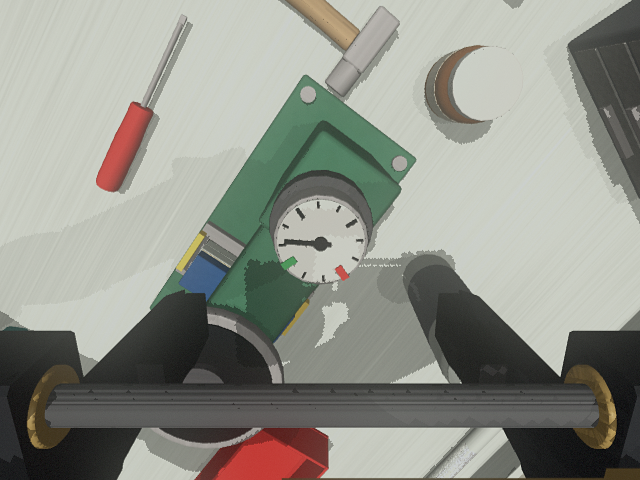

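```bash
python3 - <<'E'
from h import *
d=snap('wrist');s=d['state'];print(s['tool_pos'])
gauge(d,(320,243),[(342,273),(285,242),(290,263)])
E
```

```text
[0.52303088 0.36153785 0.34451803]
centre [0.5237 0.3604]
(342, 273) r 0.0231 phi 0.336
(285, 242) r 0.0205 phi 2.543
(290, 263) r 0.0218 phi 1.9
```

>>> send_rows(
  motion=[
    [[0, 0, 0, 0, 0.8, 0, -1], [0, 0, 0, 0, 1, 0, -1], [0, 0, 0, 0, 1, 0, -1], [0, 0, 0, 0, 1, 0, -1], [0, 0, 0, 0, 1, 0, -1]],
  ],
)

```text
clock: 42.27
tool_pos: [0.523, 0.3617, 0.2477]
eef_rot: [-0.626, 0.33, -0.33, 0.626]
contact_force: [0.0, 0.6, -0.0]
opening: 0.999
```

>>> send_rows(
  motion=[
    [[0, 0, 0, 0, 0.6, 0, -1], [0, 0, 0, 0, 0.3, 0, -1], [0, 0, 0, 0, 0, 0, -1], [0, 0, 0, 0, 0, 0, 1], [0, 0, 0, 0, 0, 0, 1]],
  ],
  force=20,
)

```text
clock: 42.68
tool_pos: [0.5234, 0.3624, 0.2318]
eef_rot: [-0.625, 0.329, -0.329, 0.626]
contact_force: [0.5, 0.3, 0.6]
opening: 0.877
```

>>> send_rows(
  motion=[
    [[0, 0, 0, 0, 0, 0, 1], [0, 0, 0, 0, 0, 0, 1], [0, 0, 0, 0, 0, 0, 1], [0, 0, 0, 0, 0, 0, 1], [0, 0, 0, 0, 0, 0, 1]],
  ],
)

```text
clock: 43.1
tool_pos: [0.5225, 0.3615, 0.231]
eef_rot: [0.626, -0.329, 0.329, -0.625]
contact_force: [-3.4, -2.1, 5.1]
opening: 0.63
```

```bash
python3 - <<'E'
from h import *
s=get_state();print(s['tool_pos'],s['contact_force'],s['opening']*88,s['moment'])
E
```

```text
[0.52246552 0.36148194 0.23101653] [-3.42470084 -2.10584961  5.10498885] 55.47228868436429 [-0.54414487  0.50969534 -0.08536801]
```

>>> send_rows(
  motion=[
    [[0, 0.6, 0, 0, 0, 0, 1], [0, 1, 0, 0, 0, 0, 1], [0, 1, 0, 0, 0, 0, 1], [0, 1, 0, 0, 0, 0, 1], [0, 1, 0, 0, 0, 0, 1]],
  ],
)

```text
clock: 43.52
tool_pos: [0.5226, 0.3615, 0.231]
eef_rot: [0.554, -0.439, 0.439, -0.554]
contact_force: [-3.1, -1.3, 4.4]
opening: 0.631
```

>>> send_rows(
  motion=[
    [[0, 1, 0, 0, 0, 0, 1], [0, 1, 0, 0, 0, 0, 1], [0, 1, 0, 0, 0, 0, 1], [0, 1, 0, 0, 0, 0, 1], [0, 1, 0, 0, 0, 0, 1]],
  ],
)

```text
clock: 43.93
tool_pos: [0.5228, 0.3615, 0.231]
eef_rot: [-0.456, 0.541, -0.541, 0.456]
contact_force: [-1.7, -1.3, 5.3]
opening: 0.628
```

>>> send_rows(
  motion=[
    [[0, 1, 0, 0, 0, 0, 1], [0, 1, 0, 0, 0, 0, 1], [0, 1, 0, 0, 0, 0, 1], [0, 1, 0, 0, 0, 0, 1], [0, 1, 0, 0, 0, 0, 1]],
  ],
)

```text
clock: 44.35
tool_pos: [0.5229, 0.3615, 0.231]
eef_rot: [-0.339, 0.62, -0.62, 0.339]
contact_force: [-2.1, -1.8, 4.9]
opening: 0.634
```

>>> send_rows(
  motion=[
    [[0, 1, 0, 0, 0, 0, 1], [0, 1, 0, 0, 0, 0, 1], [0, 1, 0, 0, 0, 0, 1], [0, 1, 0, 0, 0, 0, 1], [0, 1, 0, 0, 0, 0, 1]],
  ],
)

```text
clock: 44.77
tool_pos: [0.523, 0.3614, 0.231]
eef_rot: [0.209, -0.675, 0.675, -0.209]
contact_force: [-1.4, -2.2, 4.4]
opening: 0.629
```

>>> send_rows(
  motion=[
    [[0, 1, 0, 0, 0, 0, 1], [0, 1, 0, 0, 0, 0, 1], [0, 1, 0, 0, 0, 0, 1], [0, 1, 0, 0, 0, 0, 1], [0, 1, 0, 0, 0, 0, 1]],
  ],
)

```text
clock: 45.18
tool_pos: [0.5231, 0.3612, 0.231]
eef_rot: [0.071, -0.703, 0.704, -0.071]
contact_force: [-0.9, -2.9, 3.8]
opening: 0.627
```

>>> send_rows(
  motion=[
    [[0, 1, 0, 0, 0, 0, 1], [0, 1, 0, 0, 0, 0, 1], [0, 1, 0, 0, 0, 0, 1], [0, 0, 0, 0, 0, 0, 1], [0, 0, 0, 0, 0, 0, 1]],
  ],
)

```text
clock: 45.6
tool_pos: [0.5231, 0.3611, 0.231]
eef_rot: [-0.012, -0.707, 0.707, 0.012]
contact_force: [-1.6, -3.1, 6.1]
opening: 0.631
```

```bash
python3 - <<'E'
from h import *
d=snap('wrist','w25.png');s=d['state'];print(s['clock'],s['tool_pos'],Rn.from_quat(s['eef_rot']).as_matrix().round(3).tolist(),s['contact_force'],s['opening']*88,s['q'])
E
```

```text
45.6 [0.52310536 0.36110336 0.2309965 ] [[-0.999, 0.0, -0.034], [0.034, -0.001, -0.999], [-0.0, -1.0, 0.001]] [-1.5951757  -3.09174037  6.05427275] 55.540961672494454 [-0.68345101  0.7247264   0.01174888  1.56038282 -0.00933018  0.8568844
 -2.27292509]
```

View pics/w25.png

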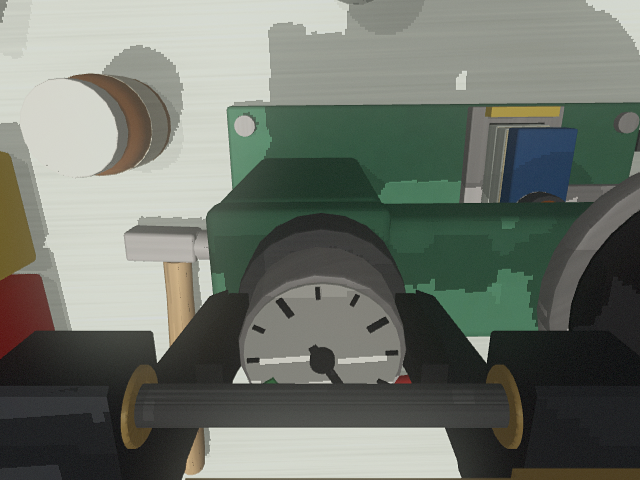

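>>> send_rows(
  motion=[
    [[0, 0, 0, 0, 0, 0, -1], [0, 0, 0, 0, 0, 0, -1], [0, 0, 0, 0, 0, 0, -1], [0, 0, 0, 0, 0, 0, -1], [0, 0, 0, 0, -0.5, 0, -1]],
  ],
)

```text
clock: 46.07
tool_pos: [0.5218, 0.3612, 0.2388]
eef_rot: [-0.011, -0.706, 0.708, 0.014]
contact_force: [1.0, 0.4, -0.5]
opening: 0.982
```

>>> send_rows(
  motion=[
    [[0, 0, 0, 0, -1, 0, -1], [0, 0, 0, 0, -1, 0, -1], [0, 0, 0, 0, -1, 0, -1], [0, 0, 0, 0, -1, 0, -1], [0, 0, 0, 0, -1, 0, -1]],
  ],
)

```text
clock: 46.48
tool_pos: [0.5229, 0.3618, 0.3423]
eef_rot: [0.012, 0.707, -0.707, -0.012]
contact_force: [-0.1, 0.0, -0.1]
opening: 1.001
```

>>> send_rows(
  motion=[
    [[0, 0, 0, 0, 0, 0, -1], [0, 0, 0, 0, 0, 0, -1], [0, 0, 0, 0, 0, 0, -1], [0, 0, 0, 0, 0, 0, -1], [0, 0, 0, 0, 0, 0, -1]],
  ],
)

```text
clock: 46.9
tool_pos: [0.5224, 0.3614, 0.3392]
eef_rot: [-0.012, -0.707, 0.707, 0.013]
contact_force: [-0.1, -0.8, -0.1]
opening: 1.006
```

```bash
python3 - <<'E'
from h import *
d=snap('wrist','w26.png');s=d['state'];print(s['clock'],s['tool_pos'],s['opening'])
a=cv2.imread('pics/w26.png');cv2.imwrite('pics/g2.png',cv2.resize(a[180:320,250:390],None,fx=4,fy=4,interpolation=cv2.INTER_CUBIC))
E
```

```text
46.9 [0.52240216 0.36139186 0.33924224] 1.0055238252427041
```

View pics/g2.png

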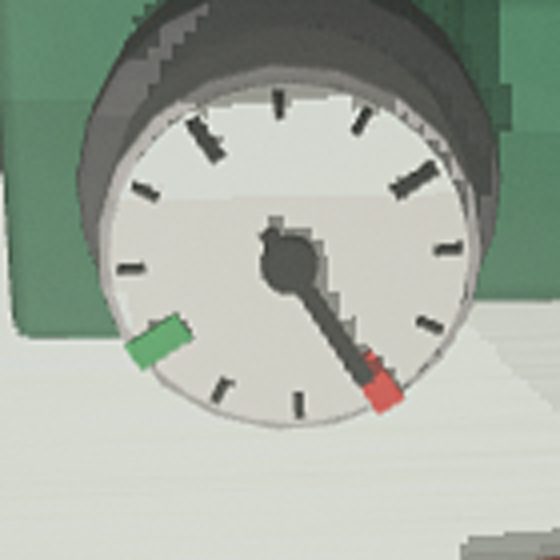

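>>> send_rows(
  motion=[
    [[0, 0, 0, 0.2, 0, 0.6, -0.5], [0, 0, 0, 0.2, 0, 1, 0], [0, 0, 0, 0.2, 0, 1, 0], [0, 0, 0, 0.2, 0, 1, 0], [0, 0, 0, 0.2, 0, 1, 0]],
  ],
)

```text
clock: 47.37
tool_pos: [0.4992, 0.2695, 0.3399]
eef_rot: [-0.012, -0.707, 0.707, 0.013]
contact_force: [0.0, -0.1, 0.1]
opening: 0.649
```

>>> send_rows(
  motion=[
    [[0, 0, 0, 0.2, 0, 1, 0], [0, 0, 0, 0.2, 0, 1, 0], [0, 0, 0, 0.2, 0, 1, 0], [0, 0, 0, 0.2, 0, 0.8, 0], [0, 0, 0, 0.12, 0, 0.4, 0]],
  ],
)

```text
clock: 47.78
tool_pos: [0.4778, 0.1845, 0.3402]
eef_rot: [-0.013, -0.706, 0.708, 0.014]
contact_force: [-0.0, 0.8, -0.3]
opening: 0.5
```

>>> send_rows(
  motion=[
    [[0, 0, 0, 0, 0, 0, 0], [0, 0, 0, 0, 0, 0, 0], [0, 0, 0, 0, 0, 0, 0], [0, 0, 0, 0, 0, 0, 0], [0, 0, 0, 0, 0, 0, 0]],
  ],
)

```text
clock: 48.2
tool_pos: [0.4785, 0.1883, 0.3403]
eef_rot: [0.012, 0.707, -0.707, -0.012]
contact_force: [-0.4, -0.1, 0.5]
opening: 0.499
```

```bash
python3 - <<'E'
from h import *
d=snap('wrist','w27.png');s=d['state'];print(s['clock'],s['tool_pos'],s['opening'])
E
```

```text
48.2 [0.47845616 0.18826566 0.34031092] 0.4994183352599655
```

View pics/w27.png

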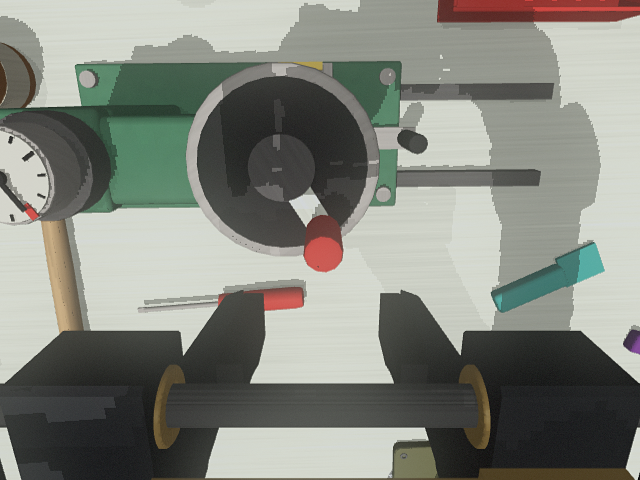

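>>> send_rows(
  motion=[
    [[0, 0, 0, -0.06, 0.8, 0.03, 0], [0, 0, 0, 0, 1, 0, 0], [0, 0, 0, 0, 1, 0, 0], [0, 0, 0, 0, 1, 0, 0], [0, 0, 0, 0, 0.8, 0, 0]],
  ],
)

```text
clock: 48.67
tool_pos: [0.4792, 0.1869, 0.2471]
eef_rot: [-0.012, -0.707, 0.707, 0.013]
contact_force: [0.1, -0.5, -0.4]
opening: 0.5
```

>>> send_rows(
  motion=[
    [[0, 0, 0, 0, 0.25, 0, 0], [0, 0, 0, 0, 0, 0, 0], [0, 0, 0, 0, 0, 0, 1], [0, 0, 0, 0, 0, 0, 1], [0, 0, 0, 0, 0, 0, 1]],
  ],
  force=30,
)

```text
clock: 49.08
tool_pos: [0.4802, 0.1869, 0.2445]
eef_rot: [0.013, 0.707, -0.707, -0.012]
contact_force: [-0.0, -1.0, 0.0]
opening: 0.298
```

>>> send_rows(
  motion=[
    [[0, 0, 0, 0, 0, 0, 1], [0, 0, 0, 0, 0, 0, 1], [0, 0, 0, 0, 0, 0, 1], [0, 0, 0, 0, 0, 0, 1], [0, 0, 0, 0, 0, 0, 1]],
  ],
)

```text
clock: 49.5
tool_pos: [0.4802, 0.1871, 0.2444]
eef_rot: [0.013, 0.708, -0.706, -0.012]
contact_force: [0.8, 1.4, 5.8]
opening: 0.239
```

```bash
python3 - <<'E'
from h import *
s=get_state();w=wang(s);print(s['tool_pos'],s['contact_force'],s['opening'],w,w[1]+2*np.pi)
f0=2.60
f=f0+np.linspace(0,np.pi/2,9);P=.047*np.c_[np.cos(f),-np.sin(f)];print((-np.diff(P,axis=0)/.02).round(2).tolist())
print('target', (np.array([.52,.21])+.047*np.array([np.cos(w[1]+.028+np.pi/2),-np.sin(w[1]+.028+np.pi/2)])).round(4))
E
```

```text
[0.48021968 0.18708823 0.24437578] [0.75348991 1.40893237 5.75531896] 0.23939860518783723 (np.float64(0.04590667789047692), np.float64(2.591039049430965)) 8.87422435661055
[[0.2, -0.42], [0.11, -0.45], [0.02, -0.46], [-0.07, -0.46], [-0.15, -0.43], [-0.24, -0.4], [-0.31, -0.34], [-0.37, -0.28]]
target [0.4965 0.2507]
```

>>> send_rows(
  motion=[
    [[0, 0, 0, 0.2, 0, -0.42, 1], [0, 0, 0, 0.11, 0, -0.45, 1], [0, 0, 0, 0.02, 0, -0.46, 1], [0, 0, 0, -0.07, 0, -0.46, 1], [0, 0, 0, -0.15, 0, -0.43, 1]],
  ],
)

```text
clock: 49.92
tool_pos: [0.4775, 0.2293, 0.2443]
eef_rot: [-0.012, -0.706, 0.708, 0.014]
contact_force: [-4.5, -4.3, 12.0]
opening: 0.24
```

>>> send_rows(
  motion=[
    [[0, 0, 0, -0.24, 0, -0.4, 1], [0, 0, 0, -0.31, 0, -0.34, 1], [0, 0, 0, -0.37, 0, -0.28, 1], [0, 0, 0, 0, 0, 0, 1], [0, 0, 0, 0, 0, 0, 1]],
  ],
)

```text
clock: 50.33
tool_pos: [0.4979, 0.252, 0.2444]
eef_rot: [0.012, 0.708, -0.706, -0.012]
contact_force: [-2.0, 2.9, 7.2]
opening: 0.239
```

>>> send_rows(
  motion=[
    [[0, 0, 0, 0, 0, 0, 1], [0, 0, 0, 0, 0, 0, 1], [0, 0, 0, 0, 0, 0, 1], [0, 0, 0, 0, 0, 0, 1], [0, 0, 0, 0, 0, 0, 1]],
  ],
)

```text
clock: 50.75
tool_pos: [0.4979, 0.252, 0.2444]
eef_rot: [0.012, 0.708, -0.706, -0.012]
contact_force: [-1.5, 0.9, 7.1]
opening: 0.241
```

```bash
python3 - <<'E'
from h import *
s=get_state();w=wang(s);print(s['tool_pos'],s['contact_force'],s['opening'],w,w[1]+4*np.pi)
d=snap('wrist','w28.png')
a=cv2.imread('pics/w28.png');cv2.imwrite('pics/g3.png',cv2.resize(a[100:480,0:300],None,fx=1.5,fy=1.5,interpolation=cv2.INTER_CUBIC))
E
```

```text
[0.49789739 0.25200558 0.2444022 ] [-1.463712    0.94208672  7.13366717] 0.24103075397065782 (np.float64(0.047465718042452074), np.float64(-2.0831700484967426)) 10.483200565862429
```

View pics/w28.png

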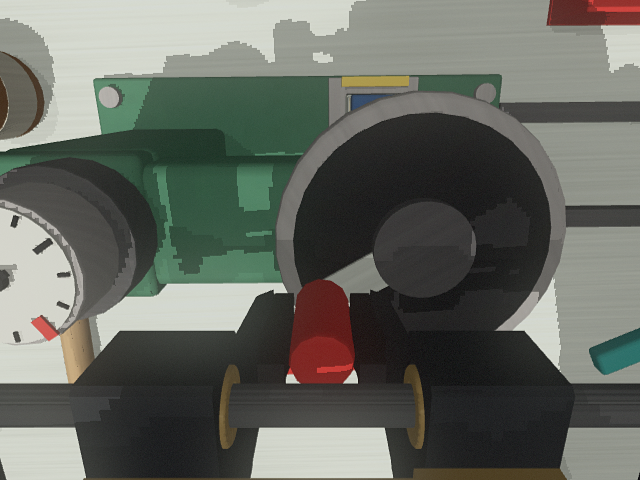

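>>> send_rows(
  motion=[
    [[0, 0, 0, 0, 0, 0, 0], [0, 0, 0, 0, 0, 0, 0], [0, 0, 0, 0, 0, 0, 0], [0, 0, 0, 0, 0, 0, 0], [0, 0, 0, 0, -0.6, 0, 0]],
  ],
)

```text
clock: 51.22
tool_pos: [0.4966, 0.2497, 0.2536]
eef_rot: [-0.011, -0.706, 0.708, 0.014]
contact_force: [0.2, 0.9, 0.0]
opening: 0.5
```

>>> send_rows(
  motion=[
    [[0, 0, 0, 0, -1, 0, 0], [0, 0, 0, 0, -1, 0, 0], [0, 0, 0, 0, -1, 0, 0], [0, 0, 0, 0, -1, 0, 0], [0, 0, 0, 0, -0.5, 0, 0]],
  ],
)

```text
clock: 51.63
tool_pos: [0.4988, 0.2508, 0.3477]
eef_rot: [0.013, 0.708, -0.706, -0.012]
contact_force: [0.9, 0.0, -0.1]
opening: 0.502
```

```bash
python3 - <<'E'
from h import *
d=snap('wrist');d=snap('wrist','w29.png');s=d['state'];print(s['clock'],s['tool_pos'])
a=cv2.imread('pics/w29.png');cv2.imwrite('pics/g4.png',cv2.resize(a[60:300,0:300],None,fx=2.5,fy=2.5,interpolation=cv2.INTER_CUBIC))
d=snap('top','t29.png');a=cv2.imread('pics/t29.png');cv2.imwrite('pics/t29c.png',cv2.resize(a[140:290,160:480],None,fx=2.5,fy=2.5,interpolation=cv2.INTER_CUBIC))
E
```

```text
51.6833 [0.49941811 0.25113073 0.34872844]
```

View pics/g4.png

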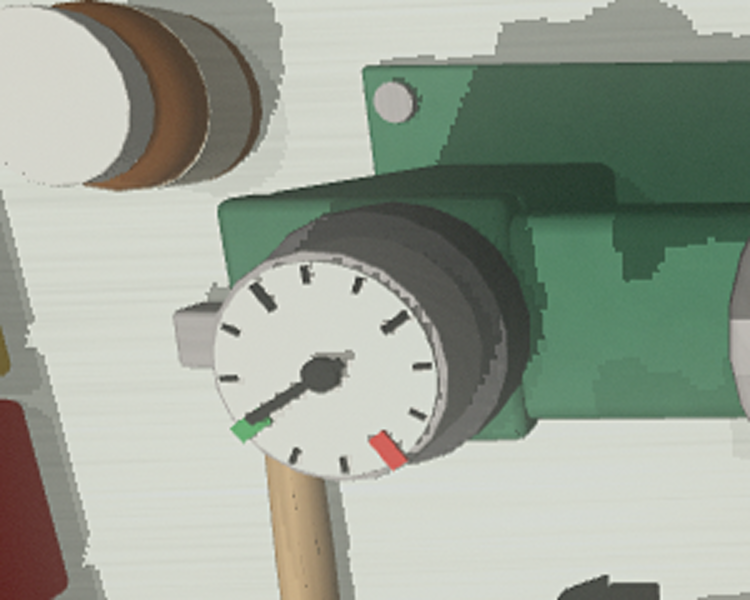

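View pics/t29c.png

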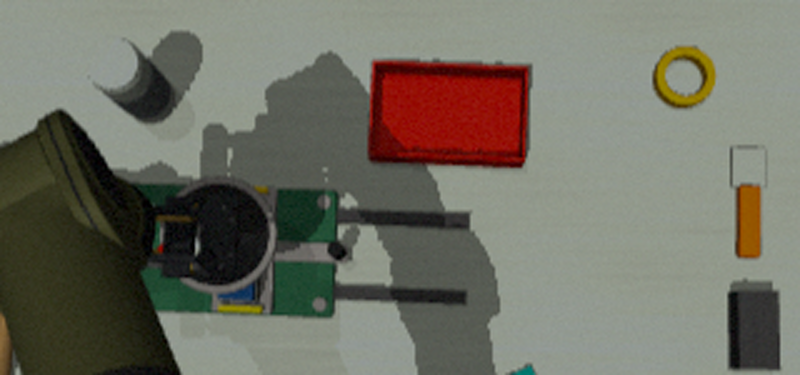

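```bash
python3 - <<'E'
from h import *
d=snap('top')
im=cv2.cvtColor(d['img'],cv2.COLOR_RGB2HSV).astype(int);H,S,V=im[...,0],im[...,1],im[...,2]
seg(d,((H>5)&(H<18)&(S>150)),.018,(400,170,500,280))
seg(d,((H<5)|(H>175))&(S>150),.055,(290,150,390,215))
print(get_state()['q'].round(3) if hasattr(get_state()['q'],'round') else get_state()['q'])
a=cv2.cvtColor(d['img'],cv2.COLOR_RGB2BGR);cv2.imwrite('pics/sp.png',cv2.resize(a[180:340,320:540],None,fx=3.6,fy=3.6,interpolation=cv2.INTER_CUBIC))
E
```

```text
[459.2 227.8] area 189 ctr mm [ 561.4 -375.7] size [23.2 82.1] long axis deg 179.6
[338.9 185.2] area 2498 ctr mm [676.6 -24.5] size [179.4 116. ] long axis deg 88.3
[-0.565  0.492  0.027  1.653 -0.015  0.999 -2.139]
```

View pics/sp.png

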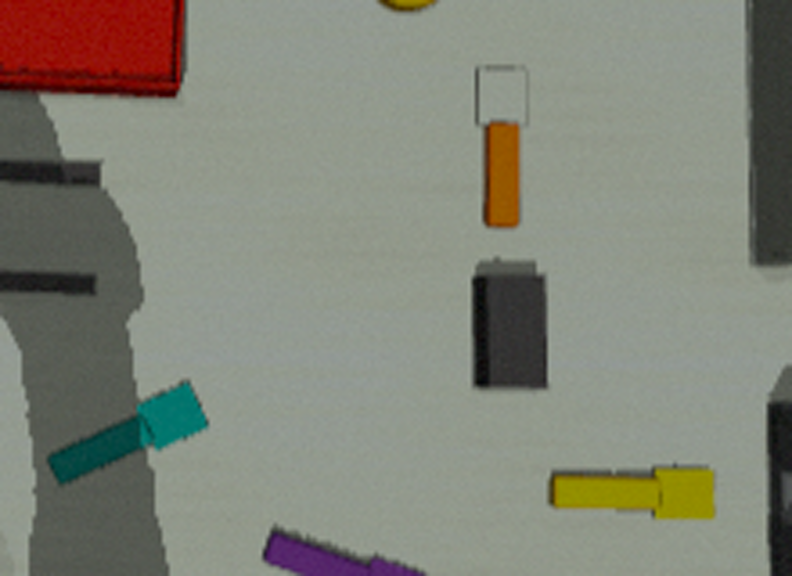

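>>> send_rows(
  motion=[
    [[0, 0, 0, -0.16, 0, 0.5, 0], [0, 0, 0, -0.16, 0, 1, 0], [0, 0, 0, -0.16, 0, 1, 0], [0, 0, 0, -0.16, 0, 1, 0], [0, 0, 0, -0.16, 0, 1, 0]],
  ],
)

```text
clock: 52.25
tool_pos: [0.5104, 0.158, 0.3442]
eef_rot: [-0.012, -0.706, 0.708, 0.014]
contact_force: [-0.4, -0.9, -0.5]
opening: 0.503
```

>>> send_rows(
  motion=[
    [[0, 0, 0, -0.16, 0, 1, 0], [0, 0, 0, -0.16, 0, 1, 0], [0, 0, 0, -0.16, 0, 1, 0], [0, 0, 0, -0.16, 0, 1, 0], [0, 0, 0, -0.16, 0, 1, 0]],
  ],
)

```text
clock: 52.67
tool_pos: [0.5227, 0.0575, 0.3442]
eef_rot: [-0.012, -0.707, 0.707, 0.014]
contact_force: [0.7, 0.5, 0.6]
opening: 0.503
```

>>> send_rows(
  motion=[
    [[0, 0, 0, -0.16, 0, 1, 0], [0, 0, 0, -0.16, 0, 1, 0], [0, 0, 0, -0.16, 0, 1, 0], [0, 0, 0, -0.16, 0, 1, 0], [0, 0, 0, -0.16, 0, 1, 0]],
  ],
)

```text
clock: 53.08
tool_pos: [0.5349, -0.0428, 0.3442]
eef_rot: [-0.012, -0.707, 0.707, 0.014]
contact_force: [0.3, 0.7, 0.1]
opening: 0.499
```

>>> send_rows(
  motion=[
    [[0, 0, 0, -0.16, 0, 1, 0], [0, 0, 0, -0.16, 0, 1, 0], [0, 0, 0, -0.16, 0, 1, 0], [0, 0, 0, -0.16, 0, 1, 0], [0, 0, 0, -0.16, 0, 1, 0]],
  ],
)

```text
clock: 53.5
tool_pos: [0.5472, -0.1432, 0.3441]
eef_rot: [0.012, 0.707, -0.707, -0.014]
contact_force: [0.5, -0.1, 0.4]
opening: 0.502
```

>>> send_rows(
  motion=[
    [[0, 0, 0, -0.16, 0.3, 1, 0], [0, 0, 0, -0.16, 0.5, 1, 0], [0, 0, 0, -0.16, 0.5, 1, 0], [0, 0, 0, -0.16, 0.5, 1, 0], [0, 0, 0, -0.16, 0.5, 1, 0]],
  ],
)

```text
clock: 53.92
tool_pos: [0.5595, -0.2435, 0.2975]
eef_rot: [0.012, 0.707, -0.707, -0.014]
contact_force: [0.1, 1.0, -0.4]
opening: 0.499
```

>>> send_rows(
  motion=[
    [[0, 0, 0, -0.16, 0.8, 1, 0], [0, 0, 0, -0.16, 0.8, 1, 0], [0, 0, 0, -0.16, 0.8, 1, 0], [0, 0, 0, -0.16, 0.8, 1, 0], [0, 0, 0, -0.16, 0.8, 1, 0]],
  ],
)

```text
clock: 54.33
tool_pos: [0.5716, -0.3439, 0.2171]
eef_rot: [0.012, 0.707, -0.707, -0.014]
contact_force: [0.2, 0.4, 0.5]
opening: 0.501
```

>>> send_rows(
  motion=[
    [[0, -0.43, 0, 0, 0.8, 1, 0], [0, 0, 0, 0, 0.8, 0.7, 0], [0, 0, 0, 0, 0.4, 0, 0], [0, 0, 0, 0, 0, 0, 0], [0, 0, 0, 0, 0, 0, 0]],
  ],
)

```text
clock: 54.75
tool_pos: [0.5721, -0.3749, 0.1786]
eef_rot: [-0.001, 0.708, -0.706, -0.001]
contact_force: [0.2, -0.0, -0.2]
opening: 0.499
```

```bash
python3 - <<'E'
from h import *
d=snap('wrist');d=snap('wrist');d=snap('wrist','w30.png');s=d['state'];print(s['clock'],s['tool_pos'],Rn.from_quat(s['eef_rot']).as_matrix().round(3).tolist(),s['opening'],s['q'])
im=cv2.cvtColor(d['img'],cv2.COLOR_RGB2HSV).astype(int);H,S,V=im[...,0],im[...,1],im[...,2]
seg(d,((H>5)&(H<18)&(S>120)&(V>60)),.018,(150,60,500,330))
E
```

```text
54.85 [ 0.57334114 -0.37481983  0.18021497] [[-1.0, 0.001, 0.001], [-0.001, 0.001, -1.0], [-0.001, -1.0, -0.001]] 0.4999011935832998 [ 0.5029961   0.85042646  0.0183895   1.43782468 -0.01969474  0.85305693
 -1.04167738]
[324.7 226.6] area 3817 ctr mm [ 562.4 -376.5] size [25.3 84.2] long axis deg 179.4
```

View pics/w30.png

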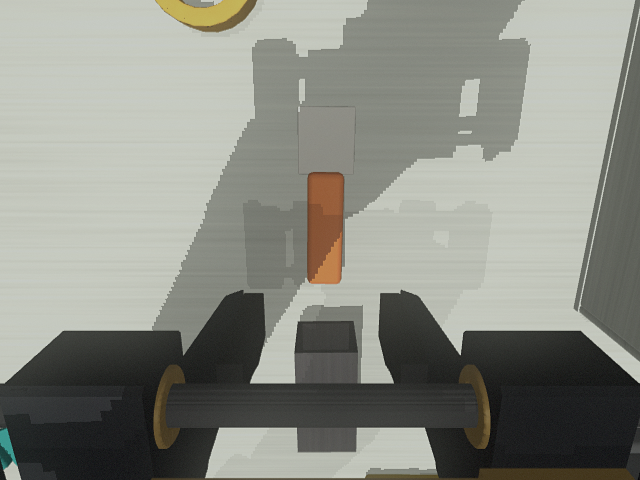

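>>> send_rows(
  motion=[
    [[0, 0, 0, 0, 0.8, 0.08, 0], [0, 0, 0, 0, 1, 0, 0], [0, 0, 0, 0, 1, 0, 0], [0, 0, 0, 0, 1, 0, 0], [0, 0, 0, 0, 1, 0, 0]],
  ],
)

```text
clock: 55.32
tool_pos: [0.5735, -0.3772, 0.0839]
eef_rot: [-0.0, -0.707, 0.707, -0.001]
contact_force: [-0.1, -1.1, -0.0]
opening: 0.497
```

>>> send_rows(
  motion=[
    [[0, 0, 0, 0, 1, 0, 0], [0, 0, 0, 0, 1, 0, 0], [0, 0, 0, 0, 0.8, 0, 0], [0, 0, 0, 0, 0.4, 0, 0], [0, 0, 0, 0, 0.1, 0, 0]],
  ],
)

```text
clock: 55.73
tool_pos: [0.572, -0.3769, 0.0163]
eef_rot: [-0.001, 0.708, -0.707, -0.001]
contact_force: [-0.7, 0.3, -0.6]
opening: 0.501
```

>>> send_rows(
  motion=[
    [[0, 0, 0, 0, 0, 0, 1], [0, 0, 0, 0, 0, 0, 1], [0, 0, 0, 0, 0, 0, 1], [0, 0, 0, 0, 0, 0, 1], [0, 0, 0, 0, 0, 0, 1]],
  ],
)

```text
clock: 56.15
tool_pos: [0.5732, -0.3784, 0.0187]
eef_rot: [-0.001, -0.707, 0.707, -0.0]
contact_force: [-0.6, 1.2, 4.6]
opening: 0.291
```

>>> send_rows(
  motion=[
    [[0, 0, 0, 0, 0, 0, 1], [0, 0, 0, 0, 0, 0, 1], [0, 0, 0, 0, -0.3, 0, 1], [0, 0, 0, 0, -1, 0, 1], [0, 0, 0, 0, -1, 0, 1]],
  ],
)

```text
clock: 56.57
tool_pos: [0.5712, -0.3772, 0.0629]
eef_rot: [-0.001, 0.708, -0.706, -0.001]
contact_force: [1.3, 0.4, -0.2]
opening: 0.289
```

>>> send_rows(
  motion=[
    [[0, 0, 0, 0, -1, 0, 1], [0, 0, 0, -0.3, -1, -0.5, 1], [0, 0, 0, -0.3, -1, -1, 1], [0, 0, 0, -0.3, -1, -1, 1], [0, 0, 0, -0.3, -1, -1, 1]],
  ],
)

```text
clock: 56.98
tool_pos: [0.5962, -0.3071, 0.1643]
eef_rot: [0.0, 0.707, -0.707, -0.001]
contact_force: [0.3, 0.1, -0.1]
opening: 0.294
```

>>> send_rows(
  motion=[
    [[0, 0, 0, -0.3, -1, -1, 1], [0, 0, 0, -0.3, -0.8, -1, 1], [0, 0, 0, -0.3, 0, -1, 1], [0, 0, 0, -0.3, 0, -1, 1], [0, 0, 0, -0.3, 0, -1, 1]],
  ],
)

```text
clock: 57.4
tool_pos: [0.6265, -0.2069, 0.2]
eef_rot: [0.0, 0.707, -0.707, -0.0]
contact_force: [0.3, -0.4, -1.0]
opening: 0.293
```

>>> send_rows(
  motion=[
    [[0, 0, 0, -0.3, 0, -1, 1], [0, 0, 0, -0.3, 0, -1, 1], [0, 0, 0, -0.3, 0, -1, 1], [0, 0, 0, -0.3, 0, -1, 1], [0, 0, 0, -0.3, 0, -1, 1]],
  ],
)

```text
clock: 57.82
tool_pos: [0.6564, -0.1069, 0.1994]
eef_rot: [-0.0, 0.707, -0.707, -0.001]
contact_force: [0.9, 0.4, -1.5]
opening: 0.289
```

>>> send_rows(
  motion=[
    [[0, 0, 0, -0.3, 0, -1, 1], [0, 0, 0, -0.3, 0, -1, 1], [0, 0, 0, -0.3, 0, -1, 1], [0, 0, 0, -0.3, 0, -0.6, 1], [0, 0, 0, 0, 0, 0, 1]],
  ],
)

```text
clock: 58.23
tool_pos: [0.6817, -0.0312, 0.1992]
eef_rot: [-0.002, 0.708, -0.706, 0.002]
contact_force: [0.8, 0.9, -0.4]
opening: 0.292
```

```bash
python3 - <<'E'
from h import *
d=snap('wrist');d=snap('wrist','w31.png');s=d['state'];print(s['clock'],s['tool_pos'],s['opening'],s['q'])
E
```

```text
58.2833 [ 0.68093612 -0.03425648  0.19919501] 0.29411188292807317 [-0.05753572  0.82668197  0.08111049  1.43486796 -0.07831564  0.88368507
 -1.52151653]
```

View pics/w31.png

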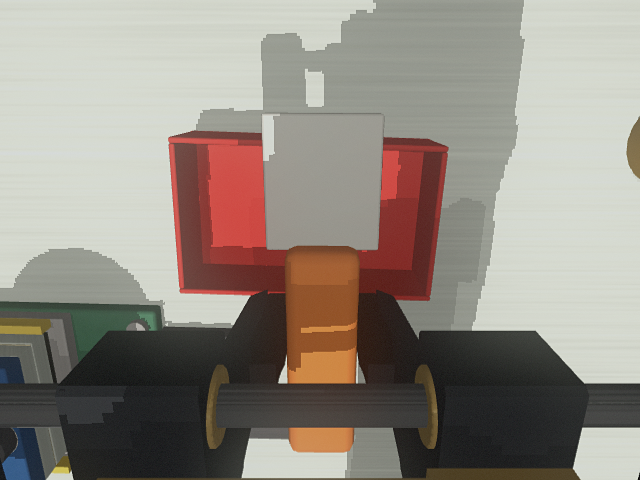

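>>> send_rows(
  motion=[
    [[0, -0.6, 0, 0, 0, 0, 1], [0, -1, 0, 0, 0, 0, 1], [0, -1, 0, 0, 0, 0, 1], [0, -1, 0, 0, 0, 0, 1], [0, -1, 0, 0, 0, 0, 1]],
  ],
)

```text
clock: 58.75
tool_pos: [0.68, -0.0393, 0.1994]
eef_rot: [0.13, -0.695, 0.696, -0.129]
contact_force: [-0.4, 0.9, -1.4]
opening: 0.291
```

>>> send_rows(
  motion=[
    [[0, -1, 0, 0, 0, 0, 1], [0, -1, 0, 0, 0, 0, 1], [0, -1, 0, 0, 0, 0, 1], [0, -1, 0, 0, 0, 0, 1], [0, -1, 0, 0, 0, 0, 1]],
  ],
)

```text
clock: 59.17
tool_pos: [0.68, -0.0394, 0.1993]
eef_rot: [0.266, -0.655, 0.656, -0.264]
contact_force: [-0.7, -0.2, -0.3]
opening: 0.291
```

>>> send_rows(
  motion=[
    [[0, -1, 0, 0, 0, 0, 1], [0, -1, 0, 0, 0, 0, 1], [0, -1, 0, 0, 0, 0, 1], [0, -1, 0, 0, 0, 0, 1], [0, -1, 0, 0, 0, 0, 1]],
  ],
)

```text
clock: 59.58
tool_pos: [0.68, -0.0394, 0.1992]
eef_rot: [0.391, -0.59, 0.59, -0.389]
contact_force: [-0.4, -0.8, 0.2]
opening: 0.295
```

>>> send_rows(
  motion=[
    [[0, -1, 0, 0, 0, 0, 1], [0, -1, 0, 0, 0, 0, 1], [0, -1, 0, 0, 0, 0, 1], [0, -0.7, 0, 0, 0, 0, 1], [0, 0, 0, 0, 0, 0, 1]],
  ],
)

```text
clock: 60.0
tool_pos: [0.68, -0.0394, 0.1991]
eef_rot: [0.473, -0.526, 0.527, -0.471]
contact_force: [0.8, -0.1, -0.7]
opening: 0.29
```

```bash
python3 - <<'E'
from h import *
s=get_state()
import json
d=snap('wrist');d=snap('wrist','w32.png');s=d['state'];print(s['clock'],s['tool_pos'],Rn.from_quat(s['eef_rot']).as_matrix().round(3).tolist(),s['opening'],s['q'])
E
```

```text
60.05 [ 0.68010451 -0.03891128  0.19914862] [[-0.112, -0.001, 0.994], [-0.994, -0.002, -0.112], [0.002, -1.0, -0.001]] 0.2910206492872419 [ 0.15066817  0.83780519 -0.3246351   1.42316648  0.30185489  0.93108181
 -0.36675704]
```

View pics/w32.png

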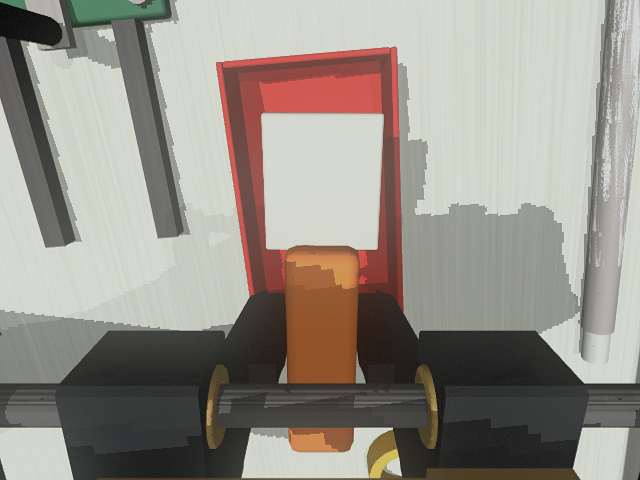

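```bash
python3 - <<'E'
from h import *
d=snap('wrist');print(d['state']['tool_pos'])
for p in [(218,64),(397,48),(402,280),(249,280)]: print(p,px2w(d,*p,.055).round(4))
E
```

```text
[ 0.68024811 -0.03834083  0.19920718]
(218, 64) [0.6294 0.0673 0.055 ]
(397, 48) [0.7377 0.0642 0.055 ]
(402, 280) [ 0.7326 -0.0874  0.055 ]
(249, 280) [ 0.6249 -0.0755  0.055 ]
```

>>> send_rows(
  motion=[
    [[0, -1, 0, 0, 0.5, 0, 1], [0, 0, 0, 0, 1, 0, 1], [0, 0, 0, 0, 1, 0, 1], [0, 0, 0, 0, 1, 0, 1], [0, 0, 0, 0, 1, 0, 1]],
  ],
)

```text
clock: 60.57
tool_pos: [0.6806, -0.0367, 0.1086]
eef_rot: [0.493, -0.507, 0.507, -0.492]
contact_force: [-0.0, -0.8, -1.1]
opening: 0.291
```

>>> send_rows(
  motion=[
    [[0, 0, 0, 0, 1, 0, 1], [0, 0, 0, 0, 1, 0, 1], [0, 0, 0, 0, 0.8, 0, 1], [0, 0, 0, 0, 0.6, 0, 1], [0, 0, 0, 0, 0.3, 0, 1]],
  ],
)

```text
clock: 60.98
tool_pos: [0.6797, -0.0363, 0.0335]
eef_rot: [-0.494, 0.508, -0.506, 0.492]
contact_force: [-0.7, -0.1, -0.5]
opening: 0.289
```

>>> send_rows(
  motion=[
    [[0, 0, 0, 0, 0, 0, 1], [0, 0, 0, 0, 0, 0, 1], [0, 0, 0, 0, 0, 0, 0.1], [0, 0, 0, 0, 0, 0, 0.1], [0, 0, 0, 0, 0, 0, 0.1]],
  ],
)

```text
clock: 61.4
tool_pos: [0.6814, -0.0359, 0.0365]
eef_rot: [0.493, -0.507, 0.507, -0.493]
contact_force: [0.5, -0.1, -0.6]
opening: 0.446
```

>>> send_rows(
  motion=[
    [[0, 0, 0, 0, 0, 0, 0.1], [0, 0, 0, 0, -0.5, 0, 0.1], [0, 0, 0, 0, -1, 0, 0.1], [0, 0, 0, 0, -1, 0, 0.1], [0, 0, 0, 0, -1, 0, 0.1]],
  ],
)

```text
clock: 61.82
tool_pos: [0.6807, -0.0359, 0.1069]
eef_rot: [-0.493, 0.507, -0.507, 0.493]
contact_force: [0.6, -0.4, -0.7]
opening: 0.447
```

>>> send_rows(
  motion=[
    [[0, 0, 0, 0, -1, 0, 0.1], [0, 0, 0, 0, -1, 0, 0.1], [0, 0, 0, 0, -1, 0, 0.1], [0, 0, 0, 0, -1, 0, 0.1], [0, 0, 0, 0, -1, 0, 0.1]],
  ],
)

```text
clock: 62.23
tool_pos: [0.6806, -0.0359, 0.2074]
eef_rot: [0.493, -0.507, 0.507, -0.493]
contact_force: [0.3, -1.1, 0.6]
opening: 0.449
```

>>> send_rows(
  motion=[
    [[0, 0, 0, 1, -1, 0, 0.1], [0, 0, 0, 1, -1, 0, 0.1], [0, 0, 0, 1, -1, 0, 0.1], [0, 0, 0, 1, 0, 0, 0.1], [0, 0, 0, 1, 0, 0, 0.1]],
  ],
)

```text
clock: 62.65
tool_pos: [0.6787, -0.1368, 0.2683]
eef_rot: [0.492, -0.506, 0.508, -0.494]
contact_force: [0.7, 0.5, -0.9]
opening: 0.451
```

>>> send_rows(
  motion=[
    [[0, 0, 0, 1, 0, 0, 0.1], [0, 0, 0, 1, 0, 0, 0.1], [0, 0, 0, 1, 0, 0, 0.1], [0, 0, 0, 0.4, 0, 0, 0.1], [0, 0, 0, 0, 0, 0, 0.1]],
  ],
)

```text
clock: 63.07
tool_pos: [0.6755, -0.2071, 0.2658]
eef_rot: [0.492, -0.507, 0.508, -0.491]
contact_force: [-0.1, 0.0, -0.2]
opening: 0.449
```

```bash
python3 - <<'E'
from h import *
d=snap('wrist');d=snap('wrist','w33.png');s=d['state'];print(s['clock'],s['tool_pos'],s['opening'],s['contact_force'])
d=snap('top','t33.png');a=cv2.imread('pics/t33.png');cv2.imwrite('pics/t33c.png',cv2.resize(a[140:290,150:400],None,fx=3.2,fy=3.2,interpolation=cv2.INTER_CUBIC))
d=snap('scene','s33.png');a=cv2.imread('pics/s33.png');cv2.imwrite('pics/s33c.png',cv2.resize(a[190:370,250:500],None,fx=3.2,fy=3.2,interpolation=cv2.INTER_CUBIC))
E
```

```text
63.1167 [ 0.67586706 -0.20444161  0.26572345] 0.44915293040616716 [ 0.54709521 -0.08435062  0.2320541 ]
```

View pics/t33c.png

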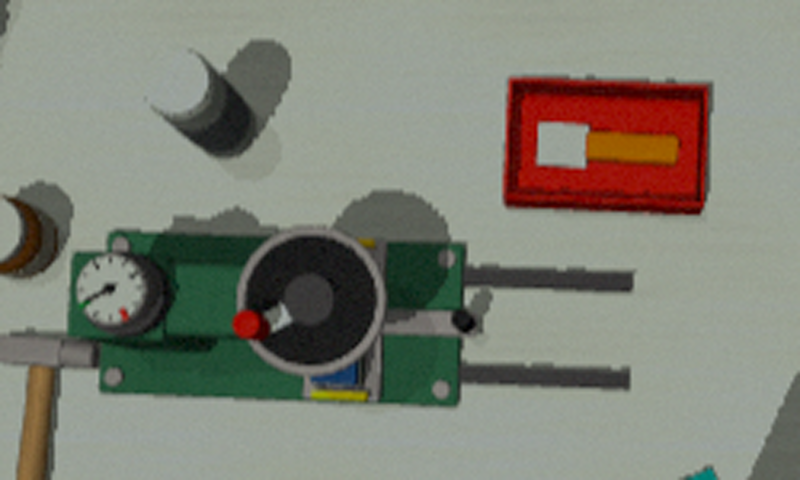

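View pics/s33c.png

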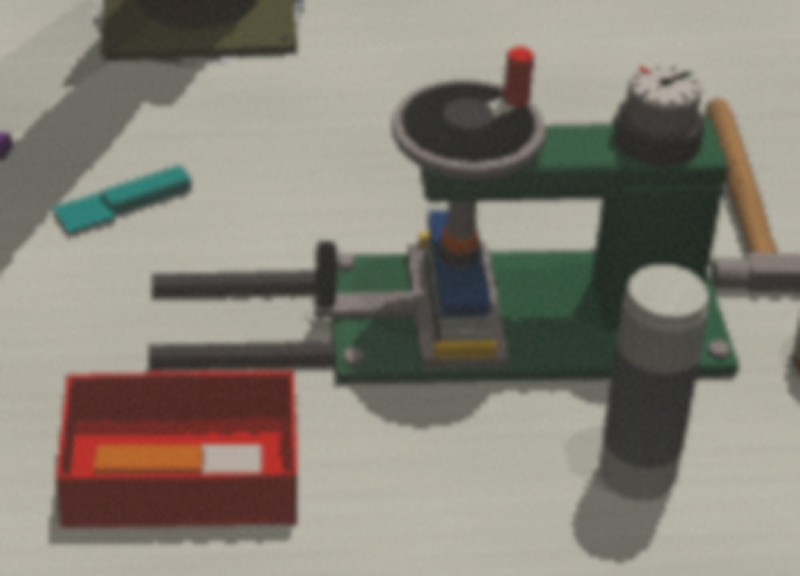

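```bash
python3 - <<'E'
from h import *
d=snap('top')
p=lambda c,z:px2w(d,c[0]/3.2+150-.35,c[1]/3.2+140-.35,z)[:2].round(4)
print('post',p((463,321),.087),'hub',p((309,299),.217))
s=get_state();print(s['clock'],s['contact_force'])
job.finish_job()
E
```

```text
post [0.5149 0.0979] hub [0.5201 0.2105]
63.3167 [0.24160877 0.18554921 0.775732  ]
the job is handed in; nothing more can be done
```

The job is done and handed in at about 63 s of robot time.

- **Stack:** I found two strips in this run. I stacked both on the tray pad with the blue plate on top; the first strip and the plate both measured about 1 mm from the tray's centre, and the second strip was only checked by eye.
- **Tray:** I pushed the tray by its post until it stopped moving and the force rose to about 12 N. In the last top picture the post stood 113 mm from the screw axis, where 110 mm is fully home. That is within reading error and inside the 5 mm limit.
- **Clamping:** I wound the wheel to about 8.88 rad, which I work out to be about 1 mm of squeeze. I turned the bezel until the red zero stood at the pointer, then wound on about a quarter turn to roughly 10.46 rad. A close picture showed the pointer at the green mark. I worked out the final squeeze at about 7 mm from the wheel angle; the foot itself could not be measured directly.
- **Spreader:** The orange-and-white spreader lies flat in the upright red bin. The purple, turquoise and yellow look-alikes and the bystanders were left alone, and the gripper was clear of everything at hand-in.

No check failed. The only disagreement was an early wrist-camera reading about 7 mm off while the arm was still settling. I measured again once it was still, and the two cameras then agreed within about 2 mm.

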